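Tighten the lathe chuck and clear the bed

TASK

Get the small bench lathe ready to run: take the T-handled chuck key from the tool block, push its square end fully home into the socket of the steel screw on top of the chuck and turn it clockwise (seen from above) until the screw comes up tight against its stop, then draw the key out and stand it back fully down in the hole it came from. Also clear the bamboo offcut off the lathe bed into the wooden offcut bin, and leave all the other tools where they are.

Things in the scene. Friction and masses are not known exactly. Their poses are not given: they have to be found in the camera images.
- lathe: Green bench lathe, fixed, 630 mm long. Origin on the bench straight below the top chuck screw; x to its rear (away from the robot), y along the spindle to the headstock, z up. Spindle 115 mm high, locked. Grey chuck, 100 mm across, y -28 to 26 mm; jaws out to y -54. Bamboo blank, 34 mm across, sticks out to y -140. Headstock y 44 to 206 mm, 162 mm high, motor behind.
- bed_gap (a point): Middle of the free part of the lathe's bed: two flat ways, each 30 mm wide, tops 50 mm above the bench, with a 24 mm gap between them along y. Axes as the lathe's. Free from 65 mm towards the headstock to 65 mm towards the tailstock (142 mm high, ends 212 mm from here). Tool rest from 65 to 175 mm towards the headstock, 45 to 82 mm in front of the spindle, 122 mm high.
- socket (a point): Centre of the mouth of the square socket in the top chuck screw, a bright steel cylinder 26 mm in diameter whose flat top is 167 mm above the bench, 2 mm proud of the chuck. The socket is 12 mm square, 22 mm deep, open straight up. z up; x and y are parallel to the socket's sides and turn with the screw.
- jaw_screw (a joint): Turn of the top chuck screw in rad, growing clockwise seen from above. It starts slack, between 0.05 and 0.4, and comes up against a hard stop, tight, at 1.2. It resists with about 0.12 N m all the way and stays where it is left. With it the top jaw closes by about 1 mm.
- chuck_key: Steel T-handled chuck key, 110 mm long, 0.2 kg, upright in one of the tool block's three holes. Origin at the centre of its lower end; z up along the shank, x along the cross bar. From the bottom: 10 mm square end, 18 mm long, sides parallel to x and y, lowest 3 mm tapered to 5.6 mm; shank 16 mm across up to 46 mm, 24 mm across up to 70 mm; then the head.
- key_head (a point): Centre line of the key's cross bar in its head, 95 mm above the key's lower end; axes as the key's. Head: 22 mm (x) by 18 mm (y), from 25 mm below to 15 mm above this point; grip it on the two flats facing +y and -y. The cross bar, 10 mm thick, 104 mm long, runs through it along x.
- key_tip (a point): Centre of the key's lower, square end (same as its origin). Fully home in the socket, the 16 mm shank sits on the screw and this point is 18 mm below the mouth; the square has about 0.2 rad of play either way there. In the tool block, the 24 mm shank rests on the block's top and this point is 46 mm below it.
- tool_block: Wooden tool block, fixed, 70 mm (x) by 230 mm (y) by 65 mm high. Origin at the centre of its underside, z up. Three upright round holes, 19.5 mm in diameter, 52 mm deep, at x = 0 and y = -75, 0 and +75 mm; the chuck key, the awl and the gouge stand in them in any order. The key's cross bar lies within 0.3 rad of the block's y axis.
- offcut: Bamboo offcut, a round piece 36 mm in diameter and 62 mm long, 0.04 kg, lying along the lathe's y axis in the gap between the two ways, its axis 63 mm above the bench, its top 81 mm. Origin at its centre; its y axis is its length.
- offcut_bin: Open wooden bin, fixed, 150 mm (x) by 190 mm (y) by 85 mm high, walls and floor 6 mm thick. Origin at the centre of its underside, z up.
- awl: Dark wooden handle of an awl standing in the tool block, 34 mm in diameter, rising 80 mm above the block. Origin at the block's top. Leave it.
- gouge: Light wooden handle of a gouge standing in the tool block, 31 mm in diameter, rising 92 mm above the block. Origin at the block's top. Leave it.
- glue_bottle: White glue bottle with a blue nozzle, 60 mm in diameter, 152 mm high, standing on the bench; origin under its centre. Leave it.
- knife: Bamboo knife lying on the bench, 250 mm long, 20 mm thick; origin near its middle, x along the blade. Leave it.
- bamboo_brush: Bamboo brush lying on the bench, 200 mm long, 36 mm thick; origin at the middle of its underside, x towards the hair. Leave it.
- mallet: Wooden mallet lying on the bench, 200 mm long, head 95 mm wide and 52 mm high; origin on the underside where handle meets head, x towards the head. Leave it.

How it is judged:
On the way, in this order (a step that is already met when the one before it is completed fails the run):
1. the key's square end is pushed fully home in the screw's socket, key upright (horizontal distance between key_tip and socket below 0.004 m and angle between chuck_key's own z axis and vertical below 0.1 rad and z of key_tip in the frame of socket below -0.0155 m), for 0.2 s.
2. the screw is turned clockwise up to its stop with the key in the socket (value of joint jaw_screw above 1.1 rad and horizontal distance between key_tip and socket below 0.005 m and z of key_tip in the frame of socket below -0.01 m), for 0.1 s.
At the end, for the whole second after the job is handed in: Screw tight (joint above 1.1 rad; stop at 1.2); chuck key out, upright within 0.12 rad and still, fully down in the hole it came from (its end within 8 mm of its start); offcut lying still in the bin, its centre within the walls and under 60 mm above the bin's underside (value of joint jaw_screw above 1.1 rad and distance of key_tip from where it was at the start of the episode below 0.008 m and angle between chuck_key's own z axis and vertical below 0.12 rad and linear speed of chuck_key below 0.02 m/s and x of offcut in the frame of offcut_bin between -0.07 and 0.07 m and y of offcut in the frame of offcut_bin between -0.09 and 0.09 m and z of offcut in the frame of offcut_bin below 0.06 m and linear speed of offcut below 0.03 m/s); the robot touches nothing.
It fails at once if the awl or the gouge in the tool block is moved more than 30 mm (distance of any of awl, gouge from where it was at the start of the episode above 0.03 m).
It fails at once if the glue bottle, knife, brush or mallet is moved more than 30 mm (distance of any of glue_bottle, knife, bamboo_brush, mallet from where it was at the start of the episode above 0.03 m).
It also fails if it takes over 69 s, if anything falls off the work surface, if the arm or the gripper's body presses on something with over 40 N, if the wrist force passes 120 N, or if a joint passes its speed limit or range.

ROBOT

A 7-joint arm with a two-finger parallel gripper is mounted at the origin on the work surface. World frame = base frame: x ahead of the robot, y to its left, z up, the work surface at z = 0. Lengths are in m, angles in rad, forces in N, time in s.
With the tool pointing down it reaches from about 0.4 to 0.85 m from the base axis. Payload 4.5 kg.
Tool frame: the origin (TCP) lies midway between the tips of the shut fingers; the grasp point (between the pads) lies 19 mm behind it; z points along the fingers, y is the direction in which the jaws open and shut (so a half turn about z gives the same grasp; the last joint's range is limited). The gripper opens to 88 mm and grips with 3 to 60 N. Pads are 18 mm wide; open, the fingers measure 123 mm over their backs; the gripper's body (75 mm by 187 mm) begins 45 mm behind the grasp point.
Start: joints at [-1.182, 0.689, -0.195, 1.565, 0.157, 0.902, -0.215], TCP at [0.217, 0.586, 0.239] pointing down, gripper open.
Joint ranges: [-3.01, 3.01], [-0.46, 2.08], [-1.47, 1.51], [0.13, 2.56], [-1, 4.14], [0.04, 2.09], [-2.66, 2.66]. Speed limits (rad/s): [2.57, 2.57, 3.14, 3.14, 3.14, 3.14, 3.14].

INTERFACE

Orientations are given as a unit quaternion [x, y, z, w].
In Python, from plant import r gives the robot as it stands. The module is installed in compiled form; this text tells all that it offers.
- The arm moves only by the shell command python3 -m jog 'ROWS' [FORCE]. ROWS is JSON, a list of rows, each an object with "translation": the shift along the tool's x, y, z in units of 40 mm (1.0 is 40 mm), a list of three; "twist": the turn about the tool's z in units of 6 degrees (1.0 is 6 degrees); "claw": the opening in per cent of the stroke, from 0 (shut) to 100 (fully open). A call has 1 to 20 rows; each row shifts and turns the commanded pose from where the row before left it, along the tool's axes as they then stand; what a row does not reach is not made up. A row lasts 1/12 s, in which the tool goes at most 41.7 mm and 7.16 degrees, less where a joint would pass 70% of its speed; a pose out of reach is approached as far as the arm can. A call is refused whole if a number of a shift passes 1 or a number of a turn 1, either way. A call with a gripper value outside its range is refused whole. The fingers move at their own pace and stop on an object; FORCE is the grip in N (left out, the last holds). Time passes only in rows, so rows that do not move let the fingers close. It gives the time, the measured TCP pose, the force and the opening at its end, in the units of the state.
- r.get_state(): the state, without advancing time (a new reading comes with each control period).
- r.snapshot(name): name is "side" or "top" or "wrist"; returns a dict with "img" (400x640x3 uint8, red, green, blue), "fx", "fy", "cx", "cy" (pixels), "origin" and "rotation" of the camera in the world; the wrist camera has in their place "T_tool_cam" (4x4, takes a point from camera to tool coordinates, whose origin is the TCP and whose axes are the flange's). Camera axes: x right, y up, looking along -z (the intrinsics and any distortion apply to the point x, -y, -z); pixel columns grow to the right and rows downward; lengths in m; the calibration is good to about 2 mm. The wrist camera is an equidistant fisheye: a pixel r from the principal point sees the ray r / f radians off the axis. A picture is of the moment at which its call begins: read the wrist's pose just before it. There is no depth.
- r.finish_job(): hands the job in, once; it reports no verdict.
Trained networks look in the newest picture that a camera, given by its name, has taken for a name from the list of things; names that differ only in an ending like _2 or _b are one class to them, and where a whole thing is asked for, a point or a joint stands for the part that bears it (a point fixed in the world has none). Each returns a list of dicts, best first, with "confidence" (0 to 1); they miss things now and then, are a little off and sometimes report something else, mostly with a low value. They report only what shows in the picture. A call takes as long as a camera call.
- r.spot_in(label, camera): "rect" ([left, top, right, bottom] in pixels, round what is visible of it).
- r.spot_point(label, camera): "location" ([row, column] in pixels: a listed point, or the origin of a listed thing).
The state is a dict: "clock": time; "q": joint angles; "qd": joint speeds; "joint_torque": joint torques, N m; "tool_pos": TCP position; "eef_rot": TCP orientation; "contact_force": force on the tool from outside, world axes, zero at the start; "moment": the same for the moment, N m; "opening": opening from 0.0 (shut) to 1.0 (fully open).
Only numpy, scipy, OpenCV 4.12 (cv2) and the standard library are available. Lean on these libraries where they do the work, as an engineer would, in place of code of your own. Each camera call takes 0.05 s, during which the arm holds its last target. There are 200 camera calls.

## Working session

There is one attempt and no reset: what is moved stays moved. The work goes in short steps, Python scripts to look and compute and a shell command to move; the robot and the scene stay as the last step left them, time stands still between calls to the robot, and variables do not carry over. Pictures are saved under pics/ and viewed, about 8 in all and at most 12, crops included, and the job is handed in when it is done.

```bash
mkdir -p pics
cat > h.py <<'E'
import numpy as np, cv2
from plant import r
from scipy.spatial.transform import Rotation as R
def ray(s,px,cam):
    row,col=px
    if cam!='wrist':
        d=np.array([(col-s['cx'])/s['fx'],-(row-s['cy'])/s['fy'],-1.]); 
        return np.array(s['origin']),np.array(s['rotation'])@d
    st=s['st'];u=np.array([(col-s['cx'])/s['fx'],(row-s['cy'])/s['fy']]);th=np.linalg.norm(u)
    k=np.sin(th)/th if th>1e-9 else 1
    d=np.array([u[0]*k,-u[1]*k,-np.cos(th)]);T=np.array(s['T_tool_cam']);W=R.from_quat(st['eef_rot']).as_matrix()
    return np.array(st['tool_pos'])+W@T[:3,3],W@T[:3,:3]@d
def atz(s,px,cam,z):
    o,d=ray(s,px,cam);return o+d*(z-o[2])/d[2]
def snap(cam):
    st=r.get_state();s=r.snapshot(cam);s['st']=st;return s
def save(s,n):cv2.imwrite(f'pics/{n}.png',cv2.cvtColor(s['img'],cv2.COLOR_RGB2BGR))
def tri(rs):
    A=np.zeros((3,3));b=np.zeros(3)
    for o,d in rs:
        d=d/np.linalg.norm(d);P=np.eye(3)-np.outer(d,d);A+=P;b+=P@o
    p=np.linalg.solve(A,b);return p,[float(np.linalg.norm(np.cross(p-o,d/np.linalg.norm(d)))) for o,d in rs]
E
python3 - <<'E'
from h import *
np.set_printoptions(precision=4,suppress=True)
S={c:snap(c) for c in('top','side','wrist')}
for c,s in S.items():
    save(s,c+'0')
    print(c, s.get('origin'),s.get('rotation'),s['fx'],s['cx'],s['cy'],s.get('T_tool_cam'))
    for l in 'socket key_head key_tip chuck_key tool_block offcut offcut_bin bed_gap lathe awl gouge glue_bottle mallet knife bamboo_brush'.split():
        print(l,[(np.round(d['location']).tolist(),round(d['confidence'],2)) for d in r.spot_point(l,c)[:3]])
print(r.get_state())
E
```

```text
top [ 0.3007 -0.051   1.6781] [-0.0542  0.0564  0.7093 -0.7005] 438.72894717604623 318.0134892726889 202.16448977940271 None
socket [([244.0, 360.0], 0.47)]
key_head [([231.0, 238.0], 0.64)]
key_tip []
chuck_key [([231.0, 246.0], 0.59)]
tool_block [([230.0, 244.0], 0.61), ([180.0, 273.0], 0.29)]
offcut [([186.0, 329.0], 0.61), ([192.0, 448.0], 0.45)]
offcut_bin [([240.0, 360.0], 0.68)]
bed_gap [([184.0, 330.0], 0.82)]
lathe [([193.0, 281.0], 0.97)]
awl [([185.0, 330.0], 0.58), ([235.0, 219.0], 0.54)]
gouge [([228.0, 262.0], 0.58)]
glue_bottle [([230.0, 314.0], 0.55)]
mallet [([210.0, 190.0], 0.9), ([235.0, 222.0], 0.49), ([193.0, 278.0], 0.46)]
knife [([196.0, 448.0], 0.92), ([235.0, 218.0], 0.26)]
bamboo_brush [([213.0, 425.0], 0.75)]
side [-0.0247 -0.6955  1.0206] [ 0.3487 -0.1362 -0.3371  0.8638] 403.3142854012324 314.479441177444 196.21152742487482 None
socket [([153.0, 296.0], 0.59), ([188.0, 297.0], 0.25)]
key_head []
key_tip [([206.0, 339.0], 0.58)]
chuck_key [([186.0, 238.0], 0.69), ([168.0, 220.0], 0.46)]
tool_block [([191.0, 238.0], 0.93), ([189.0, 248.0], 0.53)]
offcut [([
[... 597 characters left out ...]
.    ]]
socket []
key_head []
key_tip []
chuck_key []
tool_block []
offcut []
offcut_bin []
bed_gap []
lathe []
awl []
gouge []
glue_bottle []
mallet []
knife []
bamboo_brush [([392.0, 39.0], 0.6)]
{'clock': 2.4, 'q': array([-1.1822,  0.6891, -0.1946,  1.5653,  0.1573,  0.9025, -0.2151]), 'qd': array([ 0.0001, -0.0005, -0.    ,  0.0009, -0.0004,  0.0018,  0.0003]), 'joint_torque': array([ -0.    , -52.7482,  -1.2671, -15.3742,  -0.0519,  -0.0007,
         0.    ]), 'tool_pos': array([0.2171, 0.5861, 0.2387]), 'eef_rot': array([ 0.1765,  0.9843,  0.    , -0.    ]), 'contact_force': array([-0.4838,  0.2248, -0.2666]), 'moment': array([-0.0403, -0.0427, -0.0356]), 'opening': 0.9995291437423133}
```

```bash
sed -i "s/np.array(s\['rotation'\])@d/R.from_quat(s['rotation']).as_matrix()@d/" h.py; python3 -c "
import cv2
a=cv2.imread('pics/top0.png')[130:300,150:490];b=cv2.imread('pics/side0.png')[100:350,170:500]
cv2.imwrite('pics/topc.png',cv2.resize(a,None,fx=2.35,fy=2.35,interpolation=2))
cv2.imwrite('pics/sidec.png',cv2.resize(b,None,fx=2.4,fy=2.4,interpolation=2))"
```

```text
(no output)
```

View pics/topc.png

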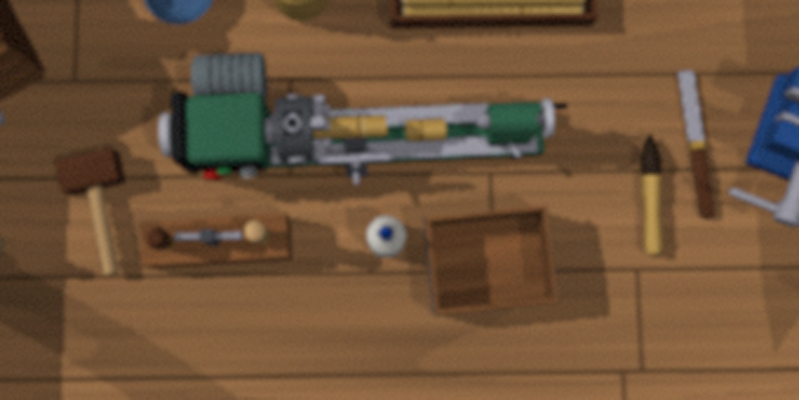

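View pics/sidec.png

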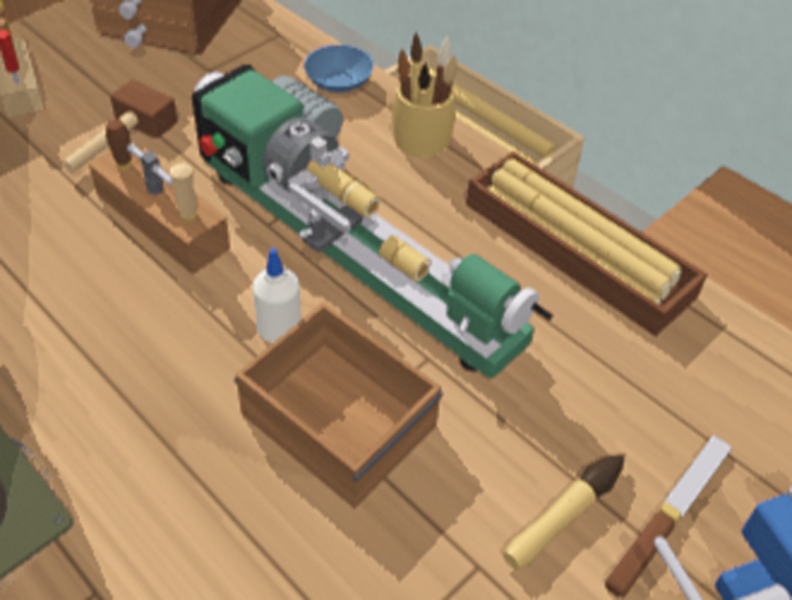

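```bash
cat > loc.py <<'E'
import json
from h import *
import types
np.set_printoptions(precision=4,suppress=True)
T=dict(origin=[0.3007,-0.051,1.6781],rotation=[-0.0542,0.0564,0.7093,-0.7005],fx=438.72895,fy=438.72895,cx=318.0135,cy=202.1645)
S=dict(origin=[-0.0247,-0.6955,1.0206],rotation=[0.3487,-0.1362,-0.3371,0.8638],fx=403.31429,fy=403.31429,cx=314.47944,cy=196.21153)
P=dict(socket=((182,274.3),(153.5,295.5),.167),head=((230.9,238.3),None,.114),block=((232,241),(191,238),None),
 offcut=((185,330.5),(207.3,339),.063),bin=((240.5,359.5),(275,310),0.),awl=((230.5,216.5),(150,219),.145),gouge=((228,258.5),None,.157),
 bottle=((230.,314),(208,283),.152))
for k,(t,s,z) in P.items():
    o=[]
    if z is not None: o.append(('t',atz(T,t,'top',z)))
    if z is not None and s: o.append(('s',atz(S,s,'side',z)))
    if s: o.append(('tri',tri([ray(T,t,'top'),ray(S,s,'side')])))
    print(k,o)
# bin & lathe & block corners in top view: pixel from crop /2.35
f=lambda x,y:(130+y/2.35,150+x/2.35)
for n,z,pts in [('bin rim',.085,[(428,218),(546,208),(553,297),(438,311)]),('block',.065,[(138,218),(286,215),(290,257),(143,264)])]:
    q=[atz(T,f(*p),'top',z)[:2] for p in pts];print(n,q,np.mean(q,0))
E
python3 loc.py
```

```text
socket [('t', array([0.6128, 0.0954, 0.167 ])), ('s', array([0.6192, 0.0952, 0.167 ])), ('tri', (array([0.6145, 0.0936, 0.17  ]), [0.0026860334026487867, 0.0026860334026486067]))]
head [('t', array([0.4472, 0.2285, 0.114 ]))]
block [('tri', (array([ 0.4576,  0.2372, -0.0036]), [0.004150575633279097, 0.004150575633279077]))]
offcut [('t', array([ 0.6202, -0.1053,  0.063 ])), ('s', array([ 0.6257, -0.1059,  0.063 ])), ('tri', (array([ 0.6216, -0.1066,  0.0659]), [0.002317632121830174, 0.0023176321218303197]))]
bin [('t', array([ 0.4154, -0.2145,  0.    ])), ('s', array([ 0.4133, -0.2007,  0.    ])), ('tri', (array([ 0.4104, -0.2106,  0.016 ]), [0.004524960206311437, 0.004524960206311341]))]
awl [('t', array([0.4467, 0.2992, 0.145 ])), ('s', array([0.4569, 0.3052, 0.145 ])), ('tri', (array([0.4487, 0.2955, 0.1548]), [0.0032572087204011083, 0.003257208720401134]))]
gouge [('t', array([0.4524, 0.1508, 0.157 ]))]
bottle [('t', array([ 0.4435, -0.0421,  0.152 ])), ('s', array([ 0.4434, -0.0522,  0.152 ])), ('tri', (array([ 0.4467, -0.0433,  0.1415]), [0.002563581256376833, 0.00256358125637672]))]
bin rim [array([ 0.4754, -0.1081]), array([ 0.4888, -0.292 ]), array([ 0.3512, -0.2978]), array([ 0.3321, -0.1209])] [ 0.4119 -0.2047]
block [array([0.4833, 0.3469]), array([0.4851, 0.1144]), array([0.4191, 0.1079]), array([0.411 , 0.3372])] [0.4496 0.2266]
```

```bash
python3 -m jog '[{"translation":[-0.715,-0.531,0],"twist":0,"claw":100},{"translation":[-0.715,-0.531,0],"twist":0,"claw":100},{"translation":[-0.715,-0.531,0],"twist":0,"claw":100},{"translation":[-0.715,-0.531,0],"twist":0,"claw":100},{"translation":[-0.715,-0.531,0],"twist":0,"claw":100},{"translation":[-0.715,-0.531,0],"twist":0,"claw":100},{"translation":[-0.715,-0.531,0],"twist":0,"claw":100},{"translation":[-0.715,-0.531,0],"twist":0,"claw":100},{"translation":[-0.715,-0.531,0],"twist":0,"claw":100},{"translation":[-0.715,-0.531,0],"twist":0,"claw":100},{"translation":[-0.715,-0.531,0],"twist":0,"claw":100},{"translation":[-0.715,-0.531,0],"twist":0,"claw":100}]' 20
python3 -m jog '[{"translation":[0,0,0],"twist":0.97,"claw":100},{"translation":[0,0,0],"twist":0.97,"claw":100},{"translation":[0,0,0],"twist":0.97,"claw":100},{"translation":[0,0,0],"twist":0.97,"claw":100},{"translation":[0,0,0],"twist":0.97,"claw":100},{"translation":[0,0,0],"twist":0.97,"claw":100},{"translation":[0,0,0],"twist":0.97,"claw":100},{"translation":[0,0,0],"twist":0.97,"claw":100},{"translation":[0,0,0],"twist":0.97,"claw":100},{"translation":[0,0,0],"twist":0.97,"claw":100},{"translation":[0,0,0],"twist":0.97,"claw":100},{"translation":[0,0,0],"twist":0.97,"claw":100},{"translation":[0,0,0],"twist":0,"claw":100},{"translation":[0,0,0],"twist":0,"claw":100}]'
python3 - <<'E'
from h import *
np.set_printoptions(precision=4,suppress=True)
s=snap('wrist');save(s,'w1');st=s['st'];print(st['clock'],st['q'],st['tool_pos'],R.from_quat(st['eef_rot']).as_matrix())
for l in('key_head','awl','gouge'): print(l,[(d['location'],d['confidence']) for d in r.spot_point(l,'wrist')])
h=r.spot_point('key_head','wrist')
if h: print(atz(s,h[0]['location'],'wrist',.114))
E
```

```text
clock: 3.4
tool_pos: [0.4513, 0.2264, 0.2389]
eef_rot: [0.176, 0.984, 0.0, 0.0]
contact_force: [0.4, 0.4, 0.4]
opening: 1.004
clock: 4.57
tool_pos: [0.4504, 0.2281, 0.2388]
eef_rot: [0.707, 0.707, 0.0, 0.0]
contact_force: [-0.2, -1.0, -0.0]
opening: 1.004
4.5667 [-0.636   0.5352  0.1185  1.9326 -0.0959  0.6789 -0.459 ] [0.4504 0.2281 0.2388] [[-0.0002  1.      0.0003]
 [ 1.      0.0002 -0.    ]
 [-0.      0.0003 -1.    ]]
key_head [([186.2, 322.4], 0.82)]
awl [([107.4, 319.9], 0.98)]
gouge [([248.0, 324.2], 0.76), ([171.9, 319.7], 0.53)]
[0.4543 0.233  0.114 ]
```

View pics/w1.png

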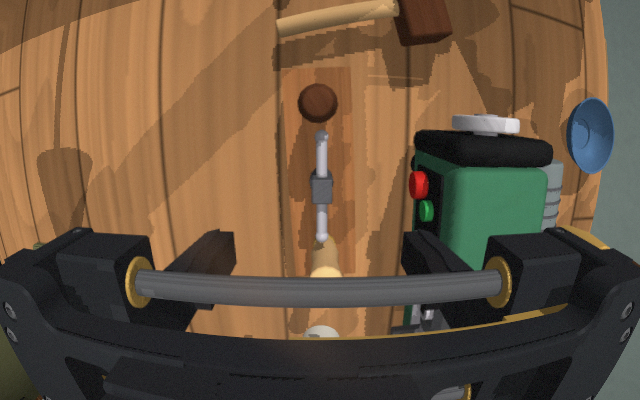

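Run:
```python
from h import *
from plant import r
import types
np.set_printoptions(precision=4,suppress=True)
s=r.snapshot('wrist');s['st']=r.get_state()
a=atz(s,(133,321.3),'wrist',.117);b=atz(s,(241,323),'wrist',.117);print(a,b,np.linalg.norm(a-b),(a+b)/2)
print(atz(s,(187,321),'wrist',.129),'awl',atz(s,(103,318),'wrist',.145),'gouge',atz(s,(270,326),'wrist',.157))
g=cv2.cvtColor(s['img'],cv2.COLOR_RGB2GRAY);cv2.imwrite('pics/w1c.png',cv2.resize(s['img'][120:260,270:370,::-1],None,fx=4,fy=4,interpolation=2))
```

```text
[0.4533 0.2804 0.117 ] [0.4549 0.1811 0.117 ] 0.09927751243791123 [0.4541 0.2308 0.117 ]
[0.4529 0.2355 0.129 ] awl [0.4505 0.305  0.145 ] gouge [0.4569 0.1718 0.157 ]
```

View pics/w1c.png

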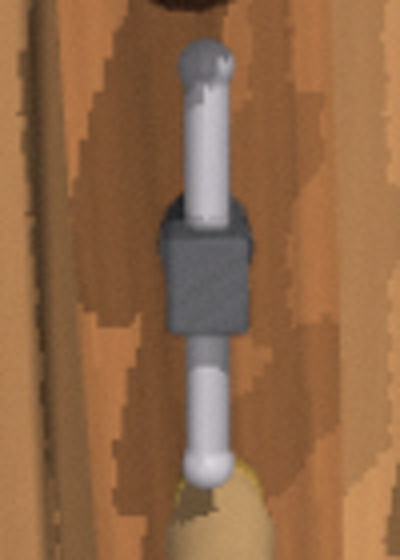

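```bash
python3 -m jog '[{"translation":[0.085,0.09,0.2],"twist":0,"claw":100},{"translation":[0,0,0.6],"twist":0,"claw":100},{"translation":[0,0,0.6],"twist":0,"claw":100},{"translation":[0,0,0.6],"twist":0,"claw":80},{"translation":[0,0,0.5],"twist":0,"claw":60},{"translation":[0,0,0.4],"twist":0,"claw":50},{"translation":[0,0,0.3],"twist":0,"claw":50},{"translation":[0,0,0.2],"twist":0,"claw":50},{"translation":[0,0,0.03],"twist":0,"claw":40},{"translation":[0,0,0],"twist":0,"claw":40},{"translation":[0,0,0],"twist":0,"claw":40}]' 8
python3 -m jog '[{"translation":[0,0,0],"twist":0,"claw":0},{"translation":[0,0,0],"twist":0,"claw":0},{"translation":[0,0,0],"twist":0,"claw":0},{"translation":[0,0,0],"twist":0,"claw":0},{"translation":[0,0,0],"twist":0,"claw":0},{"translation":[0,0,0],"twist":0,"claw":0},{"translation":[0,0,0],"twist":0,"claw":0},{"translation":[0,0,0],"twist":0,"claw":0}]' 8
python3 -c "
from h import *
s=snap('wrist');save(s,'w2');st=s['st'];print(st['tool_pos'],st['contact_force'],st['moment'],st['opening'])"
```

```text
clock: 5.78
tool_pos: [0.4544, 0.2315, 0.1019]
eef_rot: [0.708, 0.706, 0.0, 0.0]
contact_force: [-0.5, -0.7, 0.3]
opening: 0.418
clock: 6.45
tool_pos: [0.454, 0.2315, 0.1019]
eef_rot: [0.708, 0.706, 0.0, -0.0]
contact_force: [-0.3, -0.3, 6.3]
opening: 0.204
[0.45397717 0.23145999 0.10190437] [-0.34416466 -0.26413301  6.2943024 ] [-0.06504997  0.35086113  0.0202766 ] 0.2038424680553225
```

View pics/w2.png

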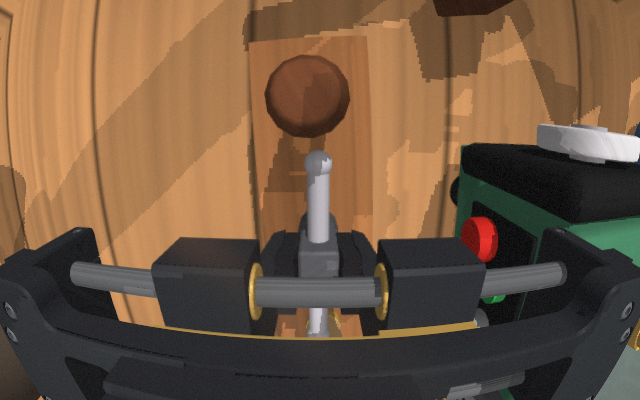

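```bash
python3 -m jog '[{"translation":[0,0,0],"twist":0,"claw":0},{"translation":[0,0,0],"twist":0,"claw":0},{"translation":[0,0,0],"twist":0,"claw":0},{"translation":[0,0,-0.1],"twist":0,"claw":0},{"translation":[0,0,-0.3],"twist":0,"claw":0},{"translation":[0,0,-0.4],"twist":0,"claw":0},{"translation":[0,0,-0.5],"twist":0,"claw":0},{"translation":[0,0,-0.6],"twist":0,"claw":0},{"translation":[0,0,-0.6],"twist":0,"claw":0},{"translation":[0,0,-0.6],"twist":0,"claw":0},{"translation":[0,0,-0.6],"twist":0,"claw":0},{"translation":[0,0,-0.5],"twist":0,"claw":0},{"translation":[0,0,-0.3],"twist":0,"claw":0},{"translation":[0,0,0],"twist":0,"claw":0},{"translation":[0,0,0],"twist":0,"claw":0}]' 40
python3 - <<'E'
from h import *
np.set_printoptions(precision=4,suppress=True)
for c in('top','side','wrist'):
    s=snap(c);save(s,c+'2')
    for l in('socket','key_tip'):
        p=r.spot_point(l,c);print(c,l,[(d['location'],round(d['confidence'],2),atz(s,d['location'],c,.167 if l=='socket' else .197)) for d in p])
st=r.get_state();print(st['clock'],st['tool_pos'],st['q'],st['contact_force'],st['moment'],R.from_quat(st['eef_rot']).as_matrix()[:,0])
b=cv2.imread('pics/side2.png')[100:260,190:390];cv2.imwrite('pics/s2c.png',cv2.resize(b,None,fx=4,fy=3.75,interpolation=2)[:600,:800])
E
```

```text
clock: 7.75
tool_pos: [0.4539, 0.2311, 0.2815]
eef_rot: [0.708, 0.706, 0.0, 0.0]
contact_force: [-0.3, 0.8, -2.8]
opening: 0.199
top socket [([180.6, 273.8], 0.46, array([0.6178, 0.0972, 0.167 ]))]
top key_tip [([183.6, 328.5], 0.44, array([ 0.5987, -0.0939,  0.197 ]))]
side socket [([153.9, 292.4], 0.56, array([0.6104, 0.1005, 0.167 ]))]
side key_tip [([152.0, 228.1], 0.62, array([0.444 , 0.2178, 0.197 ]))]
wrist socket []
wrist key_tip [([204.4, 318.9], 0.7, array([0.4541, 0.2308, 0.197 ]))]
8.2 [0.4539 0.2312 0.2811] [-0.6494  0.483   0.1356  1.865  -0.0876  0.8001 -0.471 ] [ 0.8829 -0.4282 -2.9971] [-0.0548  0.041  -0.028 ] [ 0.003   1.     -0.0004]
```

View pics/s2c.png

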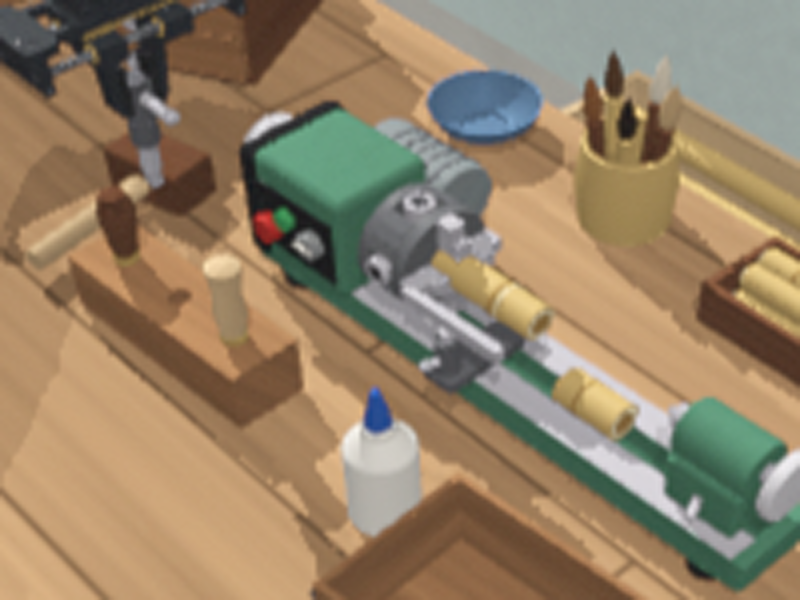

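```bash
python3 -m jog '[{"translation":[-0.3,0.2,0],"twist":0,"claw":0},{"translation":[-0.6,0.5,0],"twist":0,"claw":0},{"translation":[-0.6,0.5,0],"twist":0,"claw":0},{"translation":[-0.6,0.5,0],"twist":0,"claw":0},{"translation":[-0.6,0.5,0],"twist":0,"claw":0},{"translation":[-0.6,0.5,0],"twist":0,"claw":0},{"translation":[-0.6,0.5,0],"twist":0,"claw":0},{"translation":[-0.6,0.5,0],"twist":0,"claw":0},{"translation":[-0.5,0.3,0],"twist":0,"claw":0},{"translation":[0,0,0],"twist":0,"claw":0},{"translation":[0,0,0],"twist":0,"claw":0}]'
python3 - <<'E'
from h import *
np.set_printoptions(precision=4,suppress=True)
s=snap('wrist');save(s,'w3');c='wrist';import pickle;pickle.dump(s,open('w3.pkl','wb'))
p=r.spot_point('socket',c);print([(d['location'],round(d['confidence'],2),atz(s,d['location'],c,.167)) for d in p])
p=r.spot_point('key_tip',c);print([(d['location'],round(d['confidence'],2)) for d in p])
st=r.get_state();print(st['clock'],st['tool_pos'],st['q'],st['contact_force'],R.from_quat(st['eef_rot']).as_matrix()[:,0])
E
```

```text
clock: 9.12
tool_pos: [0.6137, 0.0288, 0.281]
eef_rot: [0.709, 0.705, -0.0, 0.0]
contact_force: [-0.3, 1.2, -1.8]
opening: 0.201
[([110.9, 323.1], 0.91, array([0.6181, 0.1002, 0.167 ]))]
[([206.7, 319.1], 0.85)]
9.2667 [0.6127 0.0325 0.2812] [-0.1957  0.6277  0.1219  1.5586 -0.0889  0.9617 -0.0468] [ 0.2014 -0.0046 -2.2487] [0.0009 1.     0.0013]
```

View pics/w3.png

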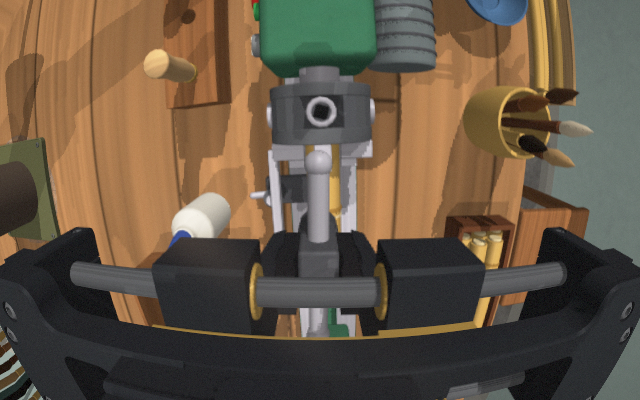

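Run:
```python
from h import *
np.set_printoptions(precision=4,suppress=True)
s=snap('wrist');s=snap('wrist');c='wrist';import pickle;pickle.dump(s,open('w4.pkl','wb'));st=s['st'];print(st['tool_pos'])
g=cv2.cvtColor(s['img'],cv2.COLOR_RGB2GRAY)
k=10;x0,y0=300,90;b=cv2.resize(s['img'][90:130,300:345,::-1],None,fx=k,fy=k,interpolation=2);cv2.imwrite('pics/w4c.png',b)
G=cv2.cvtColor(b,cv2.COLOR_BGR2GRAY)
for nm,m in(('dark',(G<60)),('bright',(G>130))):
    n,L,ss,cc=cv2.connectedComponentsWithStats(m.astype(np.uint8))
    for i in range(1,n):
        if ss[i,4]>1500:
            cn,_=cv2.findContours((L==i).astype(np.uint8),cv2.RETR_EXTERNAL,cv2.CHAIN_APPROX_NONE)
            e=cv2.minEnclosingCircle(cn[0]);q=(90+e[0][1]/k-.45,300+e[0][0]/k-.45);print(nm,ss[i],cc[i],e,cv2.minAreaRect(cn[0]),q,atz(s,q,c,.167))
```

```text
[0.6128 0.0326 0.2814]
dark [   15   103   435   297 34269] [298.6298 201.3936] ((234.25807189941406, 255.49998474121094), 258.27581787109375) ((232.0, 251.0), (296.0, 434.0), 90.0) (115.0999984741211, 322.9758071899414) [0.6167 0.1007 0.167 ]
dark [  148   193   166   159 19167] [230.2804 273.659 ] ((229.0, 274.0), 89.30855560302734) ((231.42385864257812, 272.9906921386719), (146.07420349121094, 144.39268493652344), 15.091572761535645) (116.95, 322.45) [0.6163 0.0991 0.167 ]
dark [  57  304   74   96 3239] [ 85.2698 368.2982] ((94.0, 355.5368347167969), 56.436317443847656) ((93.5, 351.5), (95.0, 73.0), 90.0) (125.10368347167969, 308.95) [0.6051 0.0923 0.167 ]
bright [   84   123   297   277 33913] [233.66  263.174] ((232.16189575195312, 272.9232482910156), 151.03404235839844) ((232.0, 261.0), (276.0, 296.0), 90.0) (116.84232482910156, 322.7661895751953) [0.6166 0.0992 0.167 ]
```

View pics/w4c.png

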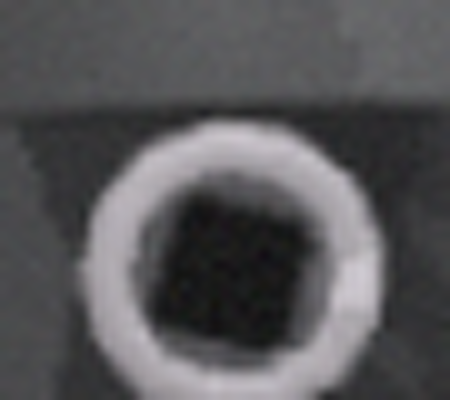

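```bash
python3 -m jog '[{"translation":[0.4,0.05,0],"twist":0,"claw":0},{"translation":[0.6,0.04,0],"twist":0,"claw":0},{"translation":[0.46,0,0],"twist":0,"claw":0},{"translation":[0.2,0,0],"twist":0,"claw":0},{"translation":[0,0,0],"twist":0.9,"claw":0},{"translation":[0,0,0],"twist":0.9,"claw":0},{"translation":[0,0,0],"twist":0.7,"claw":0},{"translation":[0,0,0.3],"twist":0,"claw":0},{"translation":[0,0,0.3],"twist":0,"claw":0},{"translation":[0,0,0.1],"twist":0,"claw":0},{"translation":[0,0,0],"twist":0,"claw":0},{"translation":[0,0,0],"twist":0,"claw":0},{"translation":[0,0,0],"twist":0,"claw":0}]'
python3 - <<'E'
from h import *
np.set_printoptions(precision=4,suppress=True)
s=snap('wrist');save(s,'w5');st=s['st'];c='wrist';print(st['clock'],st['tool_pos'],st['q'][6],st['contact_force'],st['moment'],R.from_quat(st['eef_rot']).as_matrix())
E
```

```text
clock: 10.45
tool_pos: [0.6177, 0.0972, 0.2543]
eef_rot: [0.794, 0.608, 0.001, 0.0]
contact_force: [-0.5, -0.4, -2.5]
opening: 0.199
10.45 [0.6177 0.0972 0.2543] -0.3533896732300645 [-0.4575 -0.4254 -2.4588] [-0.0518  0.1204  0.0402] [[ 0.2616  0.9652  0.0013]
 [ 0.9652 -0.2616  0.0002]
 [ 0.0006  0.0012 -1.    ]]
```

View pics/w5.png

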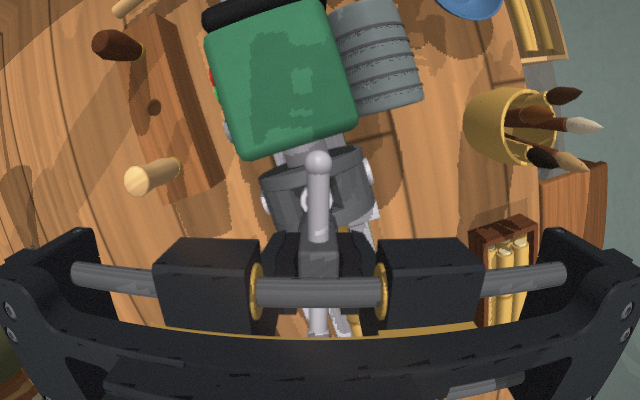

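```bash
python3 -m jog '[{"translation":[0.037,-0.03,0],"twist":0,"claw":0},{"translation":[0,0,0],"twist":0,"claw":0},{"translation":[0,0,0],"twist":0,"claw":0},{"translation":[0,0,0.05],"twist":0,"claw":0},{"translation":[0,0,0.05],"twist":0,"claw":0},{"translation":[0,0,0.05],"twist":0,"claw":0},{"translation":[0,0,0.03],"twist":0,"claw":0},{"translation":[0,0,0],"twist":0,"claw":0}]'
python3 -c "
from h import *
st=r.get_state();print(st['tool_pos'],st['contact_force'],st['moment'])"
```

```text
clock: 11.17
tool_pos: [0.6162, 0.0988, 0.2458]
eef_rot: [0.794, 0.608, -0.0, -0.0]
contact_force: [0.5, -0.5, -2.7]
opening: 0.198
[0.61618059 0.09884961 0.24580447] [ 0.54729303 -0.52446828 -2.69801219] [-0.06569576  0.07555109  0.06175274]
```

```bash
python3 -m jog '[{"translation":[0,0,0.08],"twist":0,"claw":0},{"translation":[0,0,0.08],"twist":0,"claw":0},{"translation":[0,0,0.08],"twist":0,"claw":0},{"translation":[0,0,0.05],"twist":0,"claw":0},{"translation":[0,0,0],"twist":0,"claw":0},{"translation":[0,0,0],"twist":0,"claw":0}]'
python3 -c "
from h import *
st=r.get_state();print(st['tool_pos'],st['contact_force'],st['moment'])"
```

```text
clock: 11.67
tool_pos: [0.6164, 0.0989, 0.2345]
eef_rot: [0.794, 0.608, -0.0, -0.0]
contact_force: [-0.4, 0.9, -2.1]
opening: 0.199
[0.61637555 0.09893322 0.23453794] [-0.39722306  0.90918121 -2.09121318] [-0.09340165  0.05015378  0.0260812 ]
```

```bash
python3 -m jog '[{"translation":[0,0,0.04],"twist":0,"claw":0},{"translation":[0,0,0.03],"twist":0,"claw":0},{"translation":[0,0,0],"twist":0,"claw":0},{"translation":[0,0,0],"twist":0,"claw":0}]'
```

```text
clock: 12.0
tool_pos: [0.6165, 0.0989, 0.232]
eef_rot: [0.794, 0.608, 0.0, 0.0]
contact_force: [0.6, -0.7, -1.7]
opening: 0.201
```

```bash
python3 -m jog '[{"translation":[0,0,0.03],"twist":0,"claw":0},{"translation":[0,0,0.0],"twist":0,"claw":0},{"translation":[0,0,0],"twist":0,"claw":0}]'
```

```text
clock: 12.25
tool_pos: [0.6167, 0.099, 0.2319]
eef_rot: [0.794, 0.608, 0.001, 0.0]
contact_force: [-2.3, 0.2, 5.0]
opening: 0.2
```

```bash
python3 -m jog '[{"translation":[0,0,0.02],"twist":0,"claw":0},{"translation":[0,0,0],"twist":0,"claw":0},{"translation":[0,0,0],"twist":0,"claw":0},{"translation":[0,0,0],"twist":0,"claw":0},{"translation":[0,0,0],"twist":0.5,"claw":0},{"translation":[0,0,0],"twist":0.7,"claw":0},{"translation":[0,0,0],"twist":0.7,"claw":0},{"translation":[0,0,0],"twist":0.7,"claw":0},{"translation":[0,0,0],"twist":0.7,"claw":0},{"translation":[0,0,0],"twist":0.7,"claw":0},{"translation":[0,0,0],"twist":0.7,"claw":0},{"translation":[0,0,0],"twist":0.7,"claw":0},{"translation":[0,0,0],"twist":0.6,"claw":0},{"translation":[0,0,0],"twist":0.5,"claw":0},{"translation":[0,0,0],"twist":0.5,"claw":0},{"translation":[0,0,0],"twist":0.5,"claw":0},{"translation":[0,0,0],"twist":0.5,"claw":0},{"translation":[0,0,0],"twist":0,"claw":0}]' 55
python3 -c "
from h import *
st=r.get_state();print(st['tool_pos'],st['contact_force'],st['moment'],st['q'][6],R.from_quat(st['eef_rot']).as_matrix()[:,0])"
```

```text
clock: 13.75
tool_pos: [0.6174, 0.0987, 0.2318]
eef_rot: [0.973, 0.231, 0.001, 0.0]
contact_force: [-2.8, -1.0, 8.9]
opening: 0.197
[0.61737345 0.098717   0.23181028] [-2.83479266 -1.00994422  8.9405722 ] [-0.12833279  0.61901019  0.04351845] -0.9969887386304752 [0.89314927 0.44975278 0.00261027]
```

```bash
python3 -m jog '[{"translation":[0,0,0],"twist":0.4,"claw":0},{"translation":[0,0,0],"twist":0.4,"claw":0},{"translation":[0,0,0],"twist":0.4,"claw":0},{"translation":[0,0,0],"twist":0.4,"claw":0},{"translation":[0,0,0],"twist":0.4,"claw":0},{"translation":[0,0,0],"twist":0,"claw":0}]'
python3 -c "
from h import *
st=r.get_state();print(st['tool_pos'],st['contact_force'],st['moment'],st['q'][6],R.from_quat(st['eef_rot']).as_matrix()[:,0])"
python3 -m jog '[{"translation":[0,0,0],"twist":0.3,"claw":0},{"translation":[0,0,0],"twist":0.3,"claw":0},{"translation":[0,0,0],"twist":0.3,"claw":0},{"translation":[0,0,0],"twist":0,"claw":0}]'
python3 -c "
from h import *
st=r.get_state();print(st['tool_pos'],st['contact_force'],st['moment'],st['q'][6],R.from_quat(st['eef_rot']).as_matrix()[:,0])"
```

```text
clock: 14.25
tool_pos: [0.6174, 0.0986, 0.2318]
eef_rot: [0.992, 0.128, 0.001, 0.0]
contact_force: [-1.3, -0.0, 7.9]
opening: 0.199
[0.61735769 0.09860242 0.23180327] [-1.28710195 -0.02688623  7.88940014] [-0.18953243  0.59858476  0.13947725] -1.1583350113765754 [0.96702495 0.25466758 0.00267864]
clock: 14.58
tool_pos: [0.6174, 0.0985, 0.2318]
eef_rot: [0.997, 0.082, 0.001, 0.0]
contact_force: [-2.2, 0.1, 8.3]
opening: 0.2
[0.6173524  0.09854698 0.23182399] [-2.16520749  0.11429338  8.31329663] [-0.13038723  0.70953323  0.05542647] -1.2308873916194973 [0.98662852 0.16296208 0.00274149]
```

```bash
for i in 1; do python3 -m jog '[{"translation":[0,0,0],"twist":0.3,"claw":0},{"translation":[0,0,0],"twist":0.3,"claw":0},{"translation":[0,0,0],"twist":0,"claw":0}]' >/dev/null; python3 -c "
from h import *
st=r.get_state();print(st['contact_force'],st['moment'],R.from_quat(st['eef_rot']).as_matrix()[:,0])"; done
python3 -m jog '[{"translation":[0,0,0],"twist":0.3,"claw":0},{"translation":[0,0,0],"twist":0.3,"claw":0},{"translation":[0,0,0],"twist":0,"claw":0}]'; python3 -c "
from h import *
st=r.get_state();print(st['contact_force'],st['moment'],R.from_quat(st['eef_rot']).as_matrix()[:,0])"
```

```text
[-0.89506754 -0.80336037  7.950267  ] [-0.1273692   0.67295437  0.08144566] [0.99491875 0.1006446  0.00270942]
clock: 15.08
tool_pos: [0.6173, 0.0985, 0.2318]
eef_rot: [1.0, 0.019, 0.001, 0.0]
contact_force: [-1.1, -1.1, 8.4]
opening: 0.199
[-1.14238694 -1.07240086  8.36462236] [-0.17711902  0.7057854   0.20516262] [0.99926114 0.03833996 0.0026867 ]
```

```bash
python3 -m jog '[{"translation":[0,0,0],"twist":0.3,"claw":0},{"translation":[0,0,0],"twist":0.3,"claw":0},{"translation":[0,0,0],"twist":0,"claw":0}]' 60 >/dev/null; python3 -c "
from h import *
st=r.get_state();print(st['contact_force'],st['moment'],R.from_quat(st['eef_rot']).as_matrix()[:,0])"
python3 -m jog '[{"translation":[0,0,0],"twist":0.3,"claw":0},{"translation":[0,0,0],"twist":0.3,"claw":0},{"translation":[0,0,0],"twist":0,"claw":0}]'; python3 -c "
from h import *
s=snap('wrist');save(s,'w6');st=s['st'];print(st['contact_force'],st['moment'],R.from_quat(st['eef_rot']).as_matrix()[:,0])
a=s['img'];b=cv2.imread('pics/w3.png')[:,:,::-1]
cv2.imwrite('pics/w6c.png',np.hstack([cv2.resize(x[130:350,200:430],None,fx=1.7,fy=2.5,interpolation=2) for x in(b,a)])[:,:,::-1])"
```

```text
[-2.5197009  -0.25912793  9.27521527] [-0.13942164  0.68874127  0.26312884] [ 0.99970448 -0.02417288  0.00257309]
clock: 15.58
tool_pos: [0.6173, 0.0985, 0.2318]
eef_rot: [0.999, -0.043, 0.001, 0.0]
contact_force: [-1.9, -1.9, 8.9]
opening: 0.197
[-1.87549974 -1.91743228  8.87978675] [-0.17346147  0.72936582  0.26841218] [ 0.996224   -0.08678259  0.00255474]
```

View pics/w6c.png

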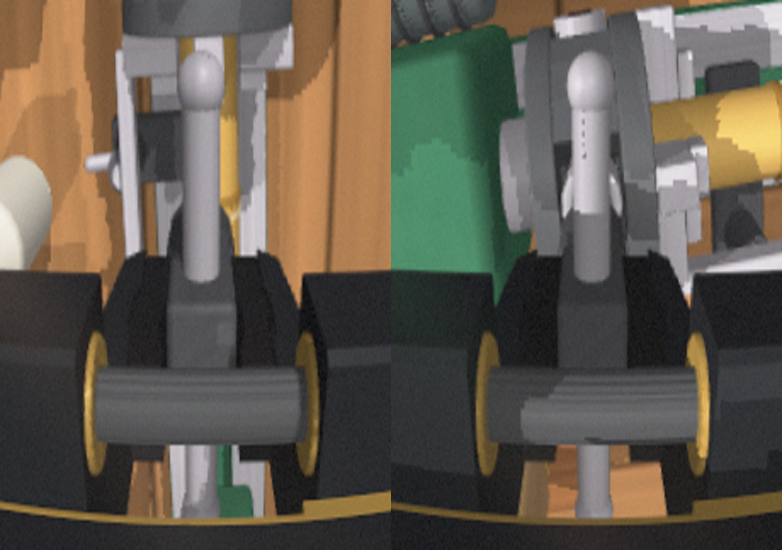

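```bash
python3 -m jog '[{"translation":[0,0,0],"twist":0.3,"claw":0},{"translation":[0,0,0],"twist":0.3,"claw":0},{"translation":[0,0,0],"twist":0.3,"claw":0},{"translation":[0,0,0],"twist":0,"claw":0}]' 60; python3 -c "
from h import *
s=snap('wrist');save(s,'w7');st=s['st'];print(st['contact_force'],st['moment'],R.from_quat(st['eef_rot']).as_matrix()[:,0],st['joint_torque'])
# ball centre: column centroid of bar in rows
for n in('w3','w5','w6','w7'):
    a=cv2.imread(f'pics/{n}.png').astype(int)
    o=[]
    for row in (158,165,190,210,225):
        g=cv2.GaussianBlur(a[row-1:row+2,295:342].sum(2).mean(0).reshape(1,-1).astype(np.float32),(3,1),0)[0]
        d=np.diff(g); o.append((int(295+d.argmax()),int(295+d.argmin())))
    print(n,o)
b=a[120:260,250:390].astype(np.uint8);cv2.imwrite('pics/w7c.png',cv2.resize(b,None,fx=4,fy=4))"
```

```text
clock: 15.97
tool_pos: [0.6172, 0.0984, 0.2318]
eef_rot: [0.996, -0.091, 0.001, 0.0]
contact_force: [-1.8, -0.4, 8.6]
opening: 0.198
[-1.76310206 -0.43541114  8.581675  ] [-0.22535852  0.75003817  0.19875897] [ 0.983609   -0.18029776  0.00245996] [ -0.13083786 -46.73181653   8.0279088  -12.99219757  -0.55920096
  -0.76996151  -0.41929141]
w3 [(305, 331), (306, 303), (329, 338), (309, 306), (336, 298)]
w5 [(305, 330), (304, 330), (303, 306), (303, 306), (336, 328)]
w6 [(304, 329), (303, 324), (306, 328), (300, 335), (338, 328)]
w7 [(304, 329), (303, 323), (306, 328), (299, 335), (307, 328)]
```

```bash
python3 -m jog '[{"translation":[0,0,0],"twist":0.3,"claw":0},{"translation":[0,0,0],"twist":0.3,"claw":0},{"translation":[0,0,0],"twist":0.3,"claw":0},{"translation":[0,0,0],"twist":0,"claw":0}]' 60 >/dev/null; python3 -c "
from h import *
st=r.get_state();print(st['contact_force'],st['moment'],R.from_quat(st['eef_rot']).as_matrix()[:,0],st['joint_torque'][6])"
python3 -m jog '[{"translation":[0,0,0],"twist":0.3,"claw":0},{"translation":[0,0,0],"twist":0.3,"claw":0},{"translation":[0,0,0],"twist":0.3,"claw":0},{"translation":[0,0,0],"twist":0,"claw":0}]' 60; python3 -c "
from h import *
s=snap('wrist');save(s,'w8');st=s['st'];print(st['contact_force'],st['moment'],R.from_quat(st['eef_rot']).as_matrix()[:,0],st['joint_torque'][6])
a=cv2.imread('pics/w8.png').astype(int);g=cv2.GaussianBlur(a[157:160,295:342].sum(2).mean(0).reshape(1,-1).astype(np.float32),(3,1),0)[0];d=np.diff(g);print(295+d.argmax(),295+d.argmin())
x=a[120:270,230:410].astype(np.uint8);cv2.imwrite('pics/w8c.png',cv2.resize(x,None,fx=4,fy=4,interpolation=2))"
```

```text
[-3.29201591 -1.49588657  8.18659707] [-0.23641837  0.73138392  0.21117133] [ 0.96227551 -0.27206624  0.00241064] -0.4048533830791712
clock: 16.68
tool_pos: [0.6171, 0.0984, 0.2318]
eef_rot: [0.983, -0.184, 0.001, -0.0]
contact_force: [-2.7, -0.2, 8.8]
opening: 0.197
[-2.67241032 -0.17629739  8.82486094] [-0.23840885  0.81324291  0.2102669 ] [ 0.93236811 -0.36150354  0.00221091] -0.42968214489519596
304 329
```

View pics/w8c.png

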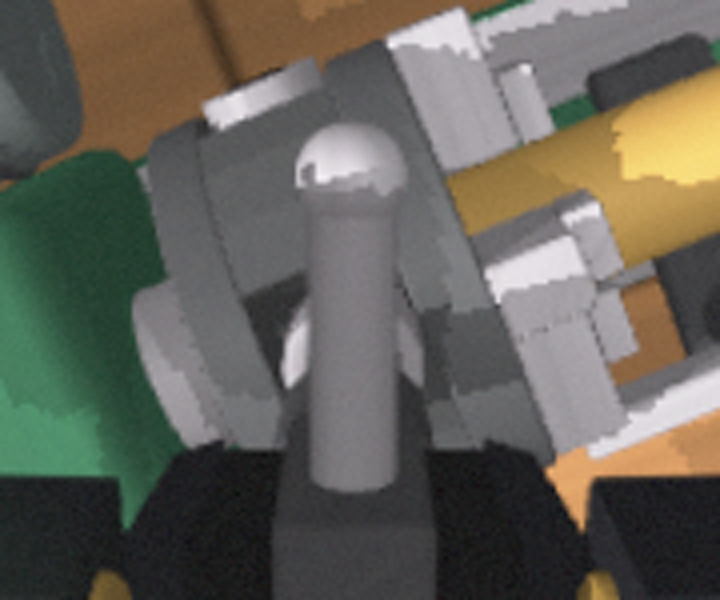

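```bash
python3 -m jog '[{"translation":[0,0,0],"twist":-0.5,"claw":0},{"translation":[0,0,0],"twist":0,"claw":0}]' 60 >/dev/null; python3 -c "
from h import *
st=r.get_state();print(st['contact_force'],st['moment'],R.from_quat(st['eef_rot']).as_matrix()[:,0],st['joint_torque'][6])"
python3 -m jog '[{"translation":[0,0,0],"twist":-0.5,"claw":0},{"translation":[0,0,0],"twist":0,"claw":0}]' 60 >/dev/null; python3 -c "
from h import *
st=r.get_state();print(st['contact_force'],st['moment'],R.from_quat(st['eef_rot']).as_matrix()[:,0],st['joint_torque'][6])"
python3 -m jog '[{"translation":[0,0,0],"twist":-0.5,"claw":0},{"translation":[0,0,0],"twist":-0.5,"claw":0},{"translation":[0,0,0],"twist":0,"claw":0}]' 60 >/dev/null; python3 -c "
from h import *
st=r.get_state();print(st['contact_force'],st['moment'],R.from_quat(st['eef_rot']).as_matrix()[:,0],st['joint_torque'][6])"
```

```text
[-2.61562361 -0.10522545  8.58730122] [-0.27308448  0.73976811  0.0078264 ] [ 0.95073444 -0.30999878  0.00218769] 0.3453279845416546
[-2.77024757 -0.26716014  8.23739386] [-0.21263446  0.69283639 -0.112164  ] [ 0.96558436 -0.26007999  0.00228823] 0.40733814239501953
[-2.03893162 -0.71382565  8.41003362] [-0.20588422  0.68009362 -0.11037068] [ 0.98750808 -0.15754992  0.00240932] 0.451479759067297
```

```bash
python3 -m jog '[{"translation":[0,0,-0.1],"twist":0,"claw":0},{"translation":[0,0,-0.1],"twist":0,"claw":0},{"translation":[0,0,-0.2],"twist":0,"claw":0},{"translation":[0,0,-0.3],"twist":0,"claw":0},{"translation":[0,0,-0.3],"twist":0,"claw":0},{"translation":[0,0,-0.2],"twist":0,"claw":0},{"translation":[-0.3,0,0],"twist":0,"claw":0},{"translation":[-0.6,0,0],"twist":0,"claw":0},{"translation":[-0.5,0,0],"twist":0,"claw":0},{"translation":[-0.2,0,0],"twist":0,"claw":0},{"translation":[0,0,0],"twist":0,"claw":0},{"translation":[0,0,0],"twist":0,"claw":0},{"translation":[0,0,0],"twist":0,"claw":0}]'
python3 - <<'E'
from h import *
np.set_printoptions(precision=4,suppress=True)
s=snap('wrist');save(s,'w9');st=s['st'];M=R.from_quat(st['eef_rot']).as_matrix();print(st['clock'],st['tool_pos'],st['contact_force'],st['moment'],M[:,0])
p=r.spot_point('socket','wrist');print([(d['location'],d['confidence']) for d in p])
y,x=map(int,p[0]['location']) if p else (117,322)
k=10;b=cv2.resize(s['img'][y-25:y+25,x-25:x+25,::-1],None,fx=k,fy=k,interpolation=2)
cv2.imwrite('pics/w9c.png',b)
G=cv2.cvtColor(b,cv2.COLOR_BGR2GRAY)
for th in(50,60,70):
    n,L,ss,cc=cv2.connectedComponentsWithStats((G<th).astype(np.uint8))
    for i in range(1,n):
        if 8000<ss[i,4]<40000:
            cn,_=cv2.findContours((L==i).astype(np.uint8),cv2.RETR_EXTERNAL,cv2.CHAIN_APPROX_NONE);a=cv2.minAreaRect(cn[0]);q=(y-25+a[0][1]/k-.45,x-25+a[0][0]/k-.45);print(th,a,q,atz(s,q,'wrist',.167))
E
```

```text
clock: 18.4
tool_pos: [0.5547, 0.109, 0.2783]
eef_rot: [0.997, -0.08, 0.001, -0.0]
contact_force: [0.7, 0.6, -3.6]
opening: 0.198
18.4 [0.5547 0.109  0.2783] [ 0.6816  0.5605 -3.551 ] [-0.025   0.1377  0.0354] [ 0.9872 -0.1592  0.0021]
[([123.8, 319.9], 0.83)]
50 ((248.88282775878906, 235.50416564941406), (135.3262939453125, 136.0638427734375), 49.807952880859375) (121.1004165649414, 318.4382827758789) [0.6166 0.0991 0.167 ]
60 ((164.9192352294922, 239.88455200195312), (416.36859130859375, 176.12945556640625), 79.79602813720703) (121.53845520019532, 310.0419235229492) [0.6174 0.106  0.167 ]
60 ((248.0531005859375, 235.20355224609375), (139.79112243652344, 141.29627990722656), 48.8140754699707) (121.07035522460937, 318.3553100585938) [0.6167 0.0992 0.167 ]
70 ((246.90167236328125, 234.88818359375), (144.95021057128906, 145.6105499267578), 48.67449951171875) (121.038818359375, 318.24016723632815) [0.6167 0.0993 0.167 ]
```

View pics/w9c.png

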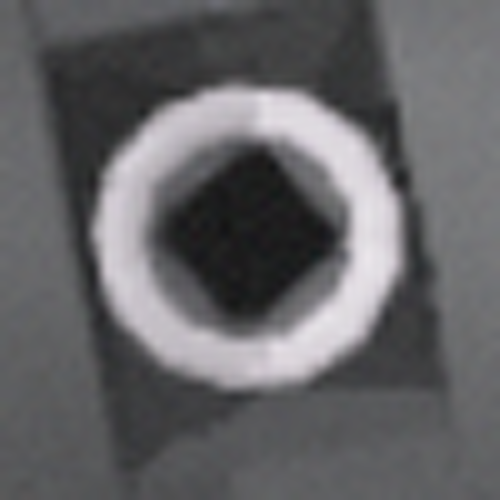

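```bash
python3 -m jog '[{"translation":[0,0,0],"twist":-0.9,"claw":0},{"translation":[0,0,0],"twist":-1,"claw":0},{"translation":[0,0,0],"twist":-1,"claw":0},{"translation":[0,0,0],"twist":-1,"claw":0},{"translation":[0,0,0],"twist":-1,"claw":0},{"translation":[0,0,0],"twist":-1,"claw":0},{"translation":[0,0,0],"twist":-1,"claw":0},{"translation":[0,0,0],"twist":0,"claw":0},{"translation":[0,0,0],"twist":0,"claw":0},{"translation":[0,0,0],"twist":0,"claw":0}]'
python3 - <<'E'
from h import *
st=r.get_state();M=R.from_quat(st['eef_rot']).as_matrix();print(M[:,0],np.degrees(np.arctan2(M[1,0],M[0,0])),M.T@(np.array([.6166,.0990,.2515])-st['tool_pos'])/.04)
s=snap('wrist');save(s,'w10');print([(d['location'],atz(s,d['location'],'wrist',.167)) for d in r.spot_point('socket','wrist')])
E
```

```text
clock: 19.33
tool_pos: [0.5536, 0.1088, 0.2778]
eef_rot: [0.961, 0.276, 0.0, 0.0]
contact_force: [0.4, 0.1, -0.9]
opening: 0.194
[8.47572474e-01 5.30679658e-01 3.05976657e-05] 32.05138811430822 [1.20463113 1.04265287 0.65815224]
[([141.8, 371.1], array([0.61597571, 0.09601041, 0.167     ])), ([181.4, 213.0], array([0.51512468, 0.19401599, 0.167     ])), ([128.8, 351.3], array([0.61599601, 0.11586105, 0.167     ]))]
```

```bash
python3 -m jog '[{"translation":[0.3,0.26,0],"twist":0,"claw":0},{"translation":[0.4,0.34,0],"twist":0,"claw":0},{"translation":[0.3,0.26,0],"twist":0,"claw":0},{"translation":[0.2,0.18,0],"twist":0,"claw":0},{"translation":[0,0,0.3],"twist":0,"claw":0},{"translation":[0,0,0.3],"twist":0,"claw":0},{"translation":[0,0,0],"twist":0,"claw":0},{"translation":[0,0,0],"twist":0,"claw":0},{"translation":[0,0,0],"twist":0,"claw":0}]'
python3 - <<'E'
from h import *
st=r.get_state();M=R.from_quat(st['eef_rot']).as_matrix();print(st['q'][6],M.T@(np.array([.6165,.0990,.232])-st['tool_pos'])/.04,st['moment'])
E
```

```text
clock: 20.18
tool_pos: [0.6163, 0.0996, 0.2544]
eef_rot: [0.961, 0.277, 0.0, 0.0]
contact_force: [-0.3, -0.1, -1.5]
opening: 0.201
-0.9311238826138022 [-0.00493939  0.01472634  0.56039967] [-0.03639738  0.15319153 -0.04981237]
```

```bash
python3 -m jog '[{"translation":[0,0.015,0.1],"twist":0,"claw":0},{"translation":[0,0,0.1],"twist":0,"claw":0},{"translation":[0,0,0.08],"twist":0,"claw":0},{"translation":[0,0,0.08],"twist":0,"claw":0},{"translation":[0,0,0.06],"twist":0,"claw":0},{"translation":[0,0,0],"twist":0,"claw":0},{"translation":[0,0,0],"twist":0,"claw":0}]'
python3 -m jog '[{"translation":[0,0,0.07],"twist":0,"claw":0},{"translation":[0,0,0.06],"twist":0,"claw":0},{"translation":[0,0,0],"twist":0,"claw":0},{"translation":[0,0,0],"twist":0,"claw":0}]'
python3 -c "
from h import *
st=r.get_state();print(st['tool_pos'],st['contact_force'],st['moment'])"
```

```text
clock: 20.77
tool_pos: [0.6213, 0.0992, 0.2477]
eef_rot: [0.961, 0.277, 0.008, -0.0]
contact_force: [-9.0, 1.2, 48.1]
opening: 0.2
clock: 21.1
tool_pos: [0.6256, 0.1007, 0.2463]
eef_rot: [0.961, 0.278, 0.014, -0.0]
contact_force: [-7.3, 3.0, 61.0]
opening: 0.194
[0.62564085 0.10073339 0.24626122] [-7.26303139  2.99333929 61.00689778] [1.05551322e+00 2.05143444e+00 3.26202127e-04]
```

```bash
python3 -m jog '[{"translation":[0,0,-0.2],"twist":0,"claw":0},{"translation":[0,0,-0.2],"twist":0,"claw":0},{"translation":[0,0,-0.2],"twist":0,"claw":0},{"translation":[0,0,-0.3],"twist":0,"claw":0},{"translation":[0,0,-0.2],"twist":0,"claw":0},{"translation":[0,0,0],"twist":0,"claw":0},{"translation":[0,0,0],"twist":0,"claw":0},{"translation":[0,0,0],"twist":0,"claw":0}]'
python3 - <<'E'
from h import *
np.set_printoptions(precision=4,suppress=True)
for c in('side','wrist'):
    s=snap(c);save(s,c+'11');p=r.spot_point('key_tip',c);print(c,[(d['location'],d['confidence']) for d in p])
st=s['st'];print(st['tool_pos'],st['contact_force'],st['moment'],st['opening'],R.from_quat(st['eef_rot']).as_matrix()[:,2])
a=cv2.imread('pics/side11.png')[60:210,220:360];b=cv2.imread('pics/wrist11.png')[110:350,200:440]
cv2.imwrite('pics/c11.png',np.hstack([cv2.resize(a,(420,450),interpolation=2),cv2.resize(b,(380,450),interpolation=2)]))
E
```

```text
clock: 21.77
tool_pos: [0.6158, 0.099, 0.2749]
eef_rot: [0.961, 0.278, -0.001, -0.0]
contact_force: [-0.5, -0.0, -2.6]
opening: 0.198
side [([151.6, 295.3], 0.71), ([121.0, 290.1], 0.36)]
wrist [([212.2, 315.3], 0.65), ([192.5, 319.4], 0.38)]
[0.6158 0.099  0.2749] [ 0.1121 -0.5049 -2.016 ] [-0.0067  0.1175  0.0034] 0.1983506548357244 [-0.0018 -0.0003 -1.    ]
```

```bash
cat > cmp.py <<'E'
import cv2,sys,numpy as np
ref=cv2.imread('pics/w3.png',0)
for n in sys.argv[1:]:
    im=cv2.imread(f'pics/{n}.png',0);o=[]
    for nm,(a,b,c,d) in dict(ball=(148,180,302,335),mid=(180,240,303,334),junction=(230,275,297,342)).items():
        t=ref[a:b,c:d]; w=im[a-14:b+14,c-14:d+14]
        m=cv2.matchTemplate(w,t,cv2.TM_CCOEFF_NORMED);_,v,_,l=cv2.minMaxLoc(m);o.append((nm,l[0]-14,l[1]-14,round(v,2)))
    print(n,o)
    # bar edges per row (strongest +/- gradient pair ~ 20 px apart)
    f=cv2.GaussianBlur(im,(3,3),0).astype(float)
    print([ (row,[int(300+x) for x in np.argsort(-abs(np.diff(f[row,300:340])))[:5]]) for row in(155,162,185,200,215,228)])
E
python3 cmp.py w2 w3 w5 w6 w8 w9 w10 wrist11
```

```text
w2 [('ball', 0, 14, 0.55), ('mid', 0, -1, 0.85), ('junction', 0, 0, 0.98)]
[(155, [306, 307, 305, 308, 315]), (162, [321, 331, 330, 322, 320]), (185, [310, 328, 311, 327, 309]), (200, [328, 327, 309, 308, 310]), (215, [328, 307, 327, 329, 306]), (228, [328, 327, 307, 337, 308])]
w3 [('ball', 0, 0, 1.0), ('mid', 0, 0, 1.0), ('junction', 0, 0, 1.0)]
[(155, [331, 330, 303, 307, 332]), (162, [331, 330, 303, 305, 306]), (185, [329, 328, 338, 307, 309]), (200, [329, 328, 338, 309, 308]), (215, [332, 328, 333, 301, 302]), (228, [337, 328, 307, 327, 336])]
w5 [('ball', -3, 3, 0.73), ('mid', -3, -5, 0.62), ('junction', 0, 0, 0.96)]
[(155, [329, 328, 327, 330, 307]), (162, [331, 330, 305, 304, 329]), (185, [328, 329, 327, 307, 308]), (200, [332, 300, 331, 305, 304]), (215, [328, 327, 307, 329, 308]), (228, [327, 328, 337, 308, 326])]
w6 [('ball', -8, 6, 0.73), ('mid', -7, -14, 0.59), ('junction', 0, 0, 0.95)]
[(155, [306, 305, 307, 304, 321]), (162, [303, 302, 304, 319, 305]), (185, [306, 305, 307, 334, 328]), (200, [303, 302, 336, 330, 331]), (215, [300, 303, 302, 335, 332]), (228, [328, 327,
[... 446 characters left out ...]
, [306, 307, 305, 308, 324]), (200, [329, 328, 309, 308, 324]), (215, [335, 328, 334, 329, 336]), (228, [338, 337, 328, 307, 329])]
w10 [('ball', -5, 3, 0.77), ('mid', -3, -5, 0.63), ('junction', -1, 0, 0.91)]
[(155, [306, 305, 307, 328, 327]), (162, [303, 304, 331, 302, 330]), (185, [306, 307, 300, 308, 301]), (200, [325, 324, 326, 309, 323]), (215, [335, 334, 307, 306, 336]), (228, [338, 307, 337, 306, 308])]
wrist11 [('ball', -5, 4, 0.76), ('mid', -3, 2, 0.76), ('junction', -1, 0, 0.91)]
[(155, [307, 306, 308, 327, 328]), (162, [304, 305, 303, 306, 329]), (185, [306, 307, 331, 330, 308]), (200, [332, 305, 331, 328, 329]), (215, [307, 308, 306, 327, 324]), (228, [335, 307, 336, 306, 334])]
```

Run:
```python
from h import *
np.set_printoptions(precision=2,suppress=True,linewidth=200)
S=dict(origin=[-0.0247,-0.6955,1.0206],rotation=[0.3487,-0.1362,-0.3371,0.8638],fx=403.31429,fy=403.31429,cx=314.47944,cy=196.21153)
def proj(p):
    v=R.from_quat(S['rotation']).as_matrix().T@(np.array(p)-S['origin']);return (S['cy']-S['fy']*v[1]/-v[2], S['cx']+S['fx']*v[0]/-v[2])
print('s2 tip',proj([.4539,.2312,.1982]),'net 152,228.1')
t=[.6158,.099,.192];print('now tip',proj(t),'net 151.6,295.3','collar',proj([.6158,.099,.262]),'head top',proj([.6158,.099,.302]))
for d in([.01,0,0],[0,.01,0],[0,0,.01]):print(d,np.array(proj(np.array(t)+d))-proj(t))
a=cv2.imread('pics/side2.png',0).astype(int);b=cv2.imread('pics/side11.png',0).astype(int)
print('side11');print(b[108:164:1,280:312])
```

```text
s2 tip (np.float64(148.38655029449075), np.float64(228.24697790074765)) net 152,228.1
now tip (np.float64(147.4420714363981), np.float64(293.68016131520284)) net 151.6,295.3 collar (np.float64(129.83726416388214), np.float64(292.84850165965526)) head top (np.float64(119.12680684695), np.float64(292.34253444825254))
[0.01, 0, 0] [-1.33  2.34]
[0, 0.01, 0] [-1.44 -2.01]
[0, 0, 0.01] [-2.43 -0.11]
side11
[[ 42  43  41 ... 158 159 105]
 [ 44  44  41 ... 156 156 139]
 [ 43  42  42 ... 146 146 145]
 ...
 [ 81 100 103 ...  80 107 167]
 [ 83  93  99 ... 128 141 170]
 [ 82  92  96 ... 171 165 165]]
```

Run:
```python
import cv2
for n,c0,r0,r1 in(('side11',276,112,166),('side2',212,112,160)):
    b=cv2.imread(f'pics/{n}.png',0)
    print(n,c0)
    for r in range(r0,r1): print(r,' '.join('%2d'%(v//10) for v in b[r,c0:c0+36]))
```

```text
side11 276
112 11 10  9  9  8  8  7  5  4  3  3  3  4  8 11 16 16 16 10  4  4  4  4  4  4  5  8 10 10 10 10 10  9  9 10  9
113 13 13 12 12 12 13 11  8  4  3  3  3  4  4  7 16 16 16 11  5  4  4  4  4  4  4  7 11 14 15 13 12 12 12 10 10
114 13 13 13 12 12 12 12  9  4  3  3  3  3  3  8 16 17 16 12  6  4  4  4  4  4  4  8 14 18 18 17 16 15 15 14 14
115 13 13 13 13 13 12 11  8  4  4  4  3  3  3  8 16 17 16 14  7  4  3  3  4  3  6 13 17 18 18 18 17 17 16 15 15
116 13 13 13 13 12 11 11  9  4  4  4  3  4  3  8 15 16 16 15  6  3  4  3  3  3  8 17 18 17 17 18 18 18 17 16 15
117 13 13 12 12 11 11 12 12  6  4  4  3  3  3  5 12 13 14 12  5  3  3  4  3  3  8 17 17 17 17 18 17 18 18 17 16
118 12 12 11 11 12 13 13 13  8  4  3  4  3  3  4  8 10 11 11  5  3  3  3  3  4  9 16 17 17 17 17 16 16 16 16 16
119 11 11 12 13 13 13 13 13  9  4  4  3  3  4  7  8  8 10 10  5  3  3  3  3  3  9 16 16 15 14 13 11 11 11 10 10
120 11 12 13 13 13 13 13 13  9  4  4  3  4  5  8  9  9  9  9  5  3  3  4  3  3  8 14 12 10 10 10 10 10 10 10 10
121 13 13 13 13 13 13 13 13 10  5  4  3  4  5  8  8  9  9  7  5  3  3  3  3  3  6
[... 9644 characters left out ...]
5  5  6  8 10 11 10 11 12 15
154 17 18  9  5  5  5  5  5  5  6  6  8 10 10  9  9  7  6  5  5  5  5  5  5  5  5  5  7  9 10 10 10 10 11 14 15
155 18 18  8  5  5  5  5  5  5  6  6  6 10 11 11 11  9  8  7  6  5  5  5  5  5  6  7 10 11 11 10 10 10 10 11 14
156 18 16  7  5  5  6  5  5  5  6  6  6 11 12 12 11 10 10  9  8  7  6  5  5  6  8 10 11 11 11 10 10 10 10 10 11
157 17 15  8  5  5  6  6  5  6  6  6  6 10 11 11 10 10 10 10 10  9  9  7  7  8  8  9 10 11 11 11 11 11 10 10 11
158 15 14  9  6  5  6  6  6  6  6  5  5  8 10 11 10 11 10 10 10 10 10 10 10 10  9  8  8 10 11 11 11 11 11 10 11
159 13 13 10  6  6  6  6  6  6  6  5  6  8 10 10 11 12 11 10 10 10 10 10 10 10 10  9  8  8 10 11 11 11 11 11 12
```

```bash
python3 -m jog '[{"translation":[0.113,0.041,0],"twist":0,"claw":0},{"translation":[0,0,0.2],"twist":0,"claw":0},{"translation":[0,0,0.2],"twist":0,"claw":0},{"translation":[0,0,0.15],"twist":0,"claw":0},{"translation":[0,0,0.05],"twist":0,"claw":0},{"translation":[0,0,0],"twist":0,"claw":0},{"translation":[0,0,0],"twist":0,"claw":0}]'
python3 -m jog '[{"translation":[0,0,0.05],"twist":0,"claw":0},{"translation":[0,0,0.05],"twist":0,"claw":0},{"translation":[0,0,0],"twist":0,"claw":0},{"translation":[0,0,0],"twist":0,"claw":0}]'
```

```text
clock: 22.55
tool_pos: [0.621, 0.1, 0.2517]
eef_rot: [0.961, 0.278, -0.0, -0.0]
contact_force: [-1.0, -0.0, -1.7]
opening: 0.198
clock: 22.88
tool_pos: [0.621, 0.1001, 0.2479]
eef_rot: [0.961, 0.278, -0.0, -0.0]
contact_force: [-0.9, 0.2, -3.1]
opening: 0.199
```

```bash
python3 -m jog '[{"translation":[0,0,0.05],"twist":0,"claw":0},{"translation":[0,0,0.05],"twist":0,"claw":0},{"translation":[0,0,0],"twist":0,"claw":0}]'
python3 -m jog '[{"translation":[0,0,0.05],"twist":0,"claw":0},{"translation":[0,0,0],"twist":0,"claw":0}]'
```

```text
clock: 23.13
tool_pos: [0.6208, 0.1001, 0.2435]
eef_rot: [0.961, 0.278, -0.0, -0.0]
contact_force: [0.5, 1.0, -2.1]
opening: 0.2
clock: 23.3
tool_pos: [0.6209, 0.1, 0.2415]
eef_rot: [0.961, 0.278, -0.0, -0.0]
contact_force: [0.6, -0.4, -1.8]
opening: 0.199
```

```bash
python3 -m jog '[{"translation":[0,0,0.05],"twist":0,"claw":0},{"translation":[0,0,0.05],"twist":0,"claw":0},{"translation":[0,0,0.05],"twist":0,"claw":0},{"translation":[0,0,0],"twist":0,"claw":0}]'
python3 -c "
from h import *
st=r.get_state();print(st['contact_force'],st['moment'])"
```

```text
clock: 23.63
tool_pos: [0.6208, 0.1001, 0.2354]
eef_rot: [0.961, 0.278, -0.0, -0.0]
contact_force: [-0.1, -0.3, -2.3]
opening: 0.198
[-0.08736472 -0.29523613 -2.30147936] [-0.05280486  0.11335161 -0.03761512]
```

```bash
python3 -m jog '[{"translation":[-0.03,-0.01,0.04],"twist":0,"claw":0},{"translation":[-0.03,-0.01,0.03],"twist":0,"claw":0},{"translation":[0,0,0],"twist":0,"claw":0},{"translation":[0,0,0],"twist":0,"claw":0}]'
python3 -m jog '[{"translation":[-0.02,-0.008,0.02],"twist":0,"claw":0},{"translation":[-0.025,-0.007,0.02],"twist":0,"claw":0},{"translation":[0,0,0],"twist":0,"claw":0},{"translation":[0,0,0],"twist":0,"claw":0}]'
python3 -c "
from h import *
st=r.get_state();print(st['contact_force'],st['moment'])"
```

```text
clock: 23.97
tool_pos: [0.6189, 0.0994, 0.2332]
eef_rot: [0.961, 0.278, 0.0, 0.0]
contact_force: [1.3, -0.8, -3.1]
opening: 0.198
clock: 24.3
tool_pos: [0.6181, 0.0991, 0.2322]
eef_rot: [0.961, 0.278, 0.002, 0.0]
contact_force: [4.7, -0.5, -0.2]
opening: 0.196
[ 4.67047531 -0.48225189 -0.21667154] [ 0.06176906 -0.9557634  -0.01507404]
```

```bash
python3 -m jog '[{"translation":[0,0,0],"twist":0.4,"claw":0},{"translation":[0,0,0],"twist":0.5,"claw":0},{"translation":[0,0,0],"twist":0.5,"claw":0},{"translation":[0,0,0],"twist":0.5,"claw":0},{"translation":[0,0,0],"twist":0.5,"claw":0},{"translation":[0,0,0],"twist":0.4,"claw":0},{"translation":[0,0,0],"twist":0.4,"claw":0},{"translation":[0,0,0],"twist":0,"claw":0}]'
python3 -c "
from h import *
st=r.get_state();print(st['contact_force'],st['moment'],R.from_quat(st['eef_rot']).as_matrix()[:,0])"
python3 -m jog '[{"translation":[0,0,0],"twist":0.4,"claw":0},{"translation":[0,0,0],"twist":0.4,"claw":0},{"translation":[0,0,0],"twist":0.4,"claw":0},{"translation":[0,0,0],"twist":0,"claw":0}]'
python3 -c "
from h import *
st=r.get_state();print(st['contact_force'],st['moment'],R.from_quat(st['eef_rot']).as_matrix()[:,0])"
```

```text
clock: 24.97
tool_pos: [0.6186, 0.0981, 0.2321]
eef_rot: [0.994, 0.113, 0.002, 0.001]
contact_force: [5.8, -1.6, -2.1]
opening: 0.197
[ 5.83126355 -1.56157909 -2.0641905 ] [-0.37848562 -1.31425779  0.13344741] [0.97462983 0.22378856 0.00392096]
clock: 25.3
tool_pos: [0.6185, 0.0978, 0.2321]
eef_rot: [0.999, 0.05, 0.002, 0.001]
contact_force: [4.6, -2.2, -0.3]
opening: 0.201
[ 4.62671837 -2.22638124 -0.26295974] [-0.4927833  -1.22283195  0.09191043] [0.99502075 0.09958895 0.0039695 ]
```

```bash
python3 -m jog '[{"translation":[0,0,0],"twist":0.3,"claw":0},{"translation":[0,0,0],"twist":0.3,"claw":0},{"translation":[0,0,0],"twist":0,"claw":0},{"translation":[0,0,0],"twist":0,"claw":0}]'
python3 -c "
from h import *
st=r.get_state();print(st['contact_force'],st['moment'],R.from_quat(st['eef_rot']).as_matrix()[:,0])"
```

```text
clock: 25.63
tool_pos: [0.6184, 0.0977, 0.2321]
eef_rot: [1.0, 0.019, 0.002, 0.001]
contact_force: [4.5, -2.0, -1.9]
opening: 0.197
[ 4.54640975 -2.00627619 -1.91846785] [-0.57205306 -1.22534735  0.11694326] [0.99925123 0.03849255 0.00391205]
```

```bash
python3 -m jog '[{"translation":[0,0,0],"twist":0.3,"claw":0},{"translation":[0,0,0],"twist":0.3,"claw":0},{"translation":[0,0,0],"twist":0,"claw":0},{"translation":[0,0,0],"twist":0,"claw":0}]'
python3 -c "
from h import *
st=r.get_state();print(st['contact_force'],st['moment'],R.from_quat(st['eef_rot']).as_matrix()[:,0])"
```

```text
clock: 25.97
tool_pos: [0.6182, 0.0977, 0.2321]
eef_rot: [1.0, -0.012, 0.002, 0.001]
contact_force: [5.4, -2.9, -0.6]
opening: 0.195
[ 5.4076197  -2.87893336 -0.63286888] [-0.71966353 -1.22929054  0.16408473] [ 0.99970548 -0.02400213  0.00358473]
```

```bash
for i in 1; do python3 -m jog '[{"translation":[0,0,0],"twist":-0.4,"claw":0},{"translation":[0,0,0],"twist":0,"claw":0},{"translation":[0,0,0],"twist":0,"claw":0}]' >/dev/null; python3 -c "
from h import *
st=r.get_state();print(st['contact_force'],st['moment'],R.from_quat(st['eef_rot']).as_matrix()[:,0])"; done
python3 -m jog '[{"translation":[0,0,0],"twist":-0.4,"claw":0},{"translation":[0,0,0],"twist":0,"claw":0},{"translation":[0,0,0],"twist":0,"claw":0}]' >/dev/null; python3 -c "
from h import *
st=r.get_state();print(st['contact_force'],st['moment'],R.from_quat(st['eef_rot']).as_matrix()[:,0])"
python3 -m jog '[{"translation":[0,0,0],"twist":-0.4,"claw":0},{"translation":[0,0,0],"twist":0,"claw":0},{"translation":[0,0,0],"twist":0,"claw":0}]' >/dev/null; python3 -c "
from h import *
st=r.get_state();print(st['contact_force'],st['moment'],R.from_quat(st['eef_rot']).as_matrix()[:,0])"
```

```text
[ 4.32022061 -2.42337228 -1.46402431] [-0.54911714 -1.25727593  0.0162987 ] [0.99983969 0.01752305 0.00367957]
[ 5.20577238 -1.86668305 -1.90972823] [-0.53447805 -1.29351005 -0.00580025] [0.9982277  0.05939614 0.00368181]
[ 4.16987591 -2.18604207 -1.88005635] [-0.51941871 -1.37420775  0.01001023] [0.99486467 0.10114742 0.00367153]
```

```bash
python3 -m jog '[{"translation":[0,0,0],"twist":-0.4,"claw":0},{"translation":[0,0,0],"twist":-0.4,"claw":0},{"translation":[0,0,-0.1],"twist":0,"claw":0},{"translation":[0,0,-0.1],"twist":0,"claw":0},{"translation":[0,0,-0.2],"twist":0,"claw":0},{"translation":[0,0,-0.3],"twist":0,"claw":0},{"translation":[0,0,-0.3],"twist":0,"claw":0},{"translation":[0,0,-0.2],"twist":0,"claw":0},{"translation":[-0.3,0,0],"twist":0,"claw":0},{"translation":[-0.6,0,0],"twist":0,"claw":0},{"translation":[-0.5,0,0],"twist":0,"claw":0},{"translation":[-0.2,0,0],"twist":0,"claw":0},{"translation":[0,0,0],"twist":0,"claw":0},{"translation":[0,0,0],"twist":0,"claw":0},{"translation":[0,0,0],"twist":0,"claw":0}]'
cat > sq.py <<'E'
from h import *
import sys
np.set_printoptions(precision=4,suppress=True)
s=snap('wrist');save(s,sys.argv[1]);st=s['st'];M=R.from_quat(st['eef_rot']).as_matrix();print(st['clock'],st['tool_pos'],st['contact_force'],st['moment'],M[:,0])
cw=90-np.degrees(np.arctan2(M[1,0],M[0,0]))
# project expected socket
T=np.array(s['T_tool_cam']);v=T[:3,:3].T@(M.T@(np.array([.6167,.0991,.167])-st['tool_pos'])-T[:3,3])
d=np.array([v[0],-v[1],-v[2]]);th=np.arctan2(np.hypot(d[0],d[1]),d[2]);u=d[:2]/np.hypot(*d[:2])*th
x=int(s['cx']+s['fx']*u[0]);y=int(s['cy']+s['fy']*u[1]);print('expect',y,x)
k=10;b=cv2.resize(s['img'][y-25:y+25,x-25:x+25,::-1],None,fx=k,fy=k,interpolation=2)
G=cv2.cvtColor(b,cv2.COLOR_BGR2GRAY)
for t in(45,50,55,60,70):
    n,L,ss,cc=cv2.connectedComponentsWithStats((G<t).astype(np.uint8))
    for i in range(1,n):
        if 8000<ss[i,4]<30000 and np.hypot(*(cc[i]-250))<80:
            cn,_=cv2.findContours((L==i).astype(np.uint8),cv2.RETR_EXTERNAL,cv2.CHAIN_APPROX_NONE);a=cv2.minAreaRect(cn[0]);q=(y-25+a[0][1]/k-.45,x-25+a[0][0]/k-.45);print(t,a,'world cw',(a[2]+cw)%90,atz(s,q,'wrist',.167)[:2])
E
python3 sq.py w12; python3 cmp.py w12|head -1
```

```text
clock: 27.97
tool_pos: [0.5549, 0.0877, 0.2795]
eef_rot: [0.996, 0.093, 0.001, -0.0]
contact_force: [0.4, -0.5, -2.1]
opening: 0.197
27.9667 [0.5549 0.0877 0.2795] [ 0.392  -0.4648 -2.0821] [-0.0245  0.1614 -0.0184] [0.9827 0.1852 0.001 ]
expect 120 318
45 ((262.4422302246094, 263.68463134765625), (132.60861206054688, 134.92041015625), 77.125) world cw 66.45271088208614 [0.6168 0.0991]
50 ((262.4093933105469, 264.39056396484375), (136.67788696289062, 137.08729553222656), 76.94474792480469) world cw 66.27245880689082 [0.6167 0.0991]
55 ((262.66912841796875, 264.98992919921875), (140.15679931640625, 139.57188415527344), 77.125) world cw 66.45271088208614 [0.6167 0.0991]
60 ((262.6974792480469, 265.25128173828125), (143.06028747558594, 142.1947021484375), 77.3004150390625) world cw 66.62812592114864 [0.6166 0.0991]
70 ((261.6963195800781, 265.5424499511719), (147.86683654785156, 149.4576873779297), 78.2317123413086) world cw 67.55942322339473 [0.6166 0.0992]
w12 [('ball', -6, 5, 0.69), ('mid', -5, -6, 0.62), ('junction', -1, 0, 0.87)]
```

```bash
python3 -m jog '[{"translation":[0,0,0],"twist":-0.9,"claw":0},{"translation":[0,0,0],"twist":-1,"claw":0},{"translation":[0,0,0],"twist":-1,"claw":0},{"translation":[0,0,0],"twist":-1,"claw":0},{"translation":[0,0,0],"twist":-1,"claw":0},{"translation":[0,0,0],"twist":-1,"claw":0},{"translation":[0,0,0],"twist":-1,"claw":0},{"translation":[0,0,0],"twist":-1,"claw":0},{"translation":[0,0,0],"twist":-1,"claw":0},{"translation":[0,0,0],"twist":-1,"claw":0},{"translation":[0,0,0],"twist":-1,"claw":0},{"translation":[0,0,0],"twist":-1,"claw":0},{"translation":[0,0,0],"twist":-0.8,"claw":0},{"translation":[0,0,0],"twist":-0.5,"claw":0},{"translation":[0,0,0],"twist":0,"claw":0},{"translation":[0,0,0],"twist":0,"claw":0}]'
python3 -m jog '[{"translation":[0.4,-0.27,0],"twist":0,"claw":0},{"translation":[0.6,-0.42,0],"twist":0,"claw":0},{"translation":[0.6,-0.42,0],"twist":0,"claw":0},{"translation":[0.6,-0.42,0],"twist":0,"claw":0},{"translation":[0.6,-0.42,0],"twist":0,"claw":0},{"translation":[0.5,-0.37,0],"twist":0,"claw":0},{"translation":[0.3,-0.2,0],"twist":0,"claw":0},{"translation":[0,0,0],"twist":0,"claw":0},{"translation":[0,0,0],"twist":0,"claw":0},{"translation":[0,0,0],"twist":0,"claw":0}]'
python3 -c "
from h import *
st=r.get_state();M=R.from_quat(st['eef_rot']).as_matrix();print(M[:,0],M.T@(np.array([.4540,.2314,.2812])-st['tool_pos'])/.04)"
```

```text
clock: 29.35
tool_pos: [0.5545, 0.087, 0.2793]
eef_rot: [0.709, 0.705, 0.0, 0.0]
contact_force: [-0.0, 0.1, -1.9]
opening: 0.2
clock: 30.18
tool_pos: [0.4545, 0.2304, 0.2796]
eef_rot: [0.709, 0.705, 0.0, 0.001]
contact_force: [-0.8, 0.4, -1.8]
opening: 0.199
[ 5.15250897e-03  9.99986418e-01 -7.84172048e-04] [ 0.0248435  -0.01208093 -0.0403261 ]
```

```bash
python3 -m jog '[{"translation":[0.025,-0.012,-0.04],"twist":0,"claw":0},{"translation":[0,0,0],"twist":0,"claw":0},{"translation":[0,0,0],"twist":0,"claw":0}]'
python3 - <<'E'
from h import *
for c in('side','wrist'):
    s=snap(c);save(s,c+'13');print(r.spot_point('key_tip',c)[:1])
def m(a,b,box,n):
    r0,r1,c0,c1=box;P=6;k=8
    t=cv2.resize(a[r0:r1,c0:c1],None,fx=k,fy=k,interpolation=2);w=cv2.resize(b[r0-P:r1+P,c0-P:c1+P],None,fx=k,fy=k,interpolation=2)
    _,v,_,l=cv2.minMaxLoc(cv2.matchTemplate(w,t,cv2.TM_CCOEFF_NORMED));print(n,'drow %.2f dcol %.2f'%(l[1]/k-P,l[0]/k-P),round(v,3))
a=cv2.imread('pics/side2.png');b=cv2.imread('pics/side13.png')
m(a,b,(138,151,222,233),'tip');m(a,b,(130,140,220,232),'collar');m(a,b,(121,132,221,234),'bar');m(a,b,(100,118,200,240),'fingers')
a=cv2.imread('pics/wrist2.png');b=cv2.imread('pics/wrist13.png')
m(a,b,(148,180,302,335),'wball');m(a,b,(232,275,297,342),'wjunction');m(a,b,(185,230,303,334),'wbar')
bb=b[:, :,0]*0+cv2.cvtColor(b,cv2.COLOR_BGR2GRAY);print('side13')
g=cv2.imread('pics/side13.png',0)
for q in range(134,152):print(q,' '.join('%2d'%(v//10) for v in g[q,216:238]))
E
```

```text
clock: 30.43
tool_pos: [0.4537, 0.2317, 0.2812]
eef_rot: [0.709, 0.705, 0.0, 0.0]
contact_force: [-0.7, 1.2, -2.5]
opening: 0.194
[{'location': [152.4, 227.4], 'confidence': 0.55}]
[{'location': [209.6, 316.6], 'confidence': 0.86}]
tip drow -0.12 dcol 0.12 0.99
collar drow -0.62 dcol 0.00 0.979
bar drow -0.88 dcol -0.12 0.994
fingers drow -0.38 dcol -0.12 0.978
wball drow -0.12 dcol 0.00 0.997
wjunction drow 0.25 dcol 0.12 0.989
wbar drow 2.12 dcol 0.00 0.996
side13
134 13 12 12 12 13 12  7  6  7  7  7  7  6  6 10 10 11 11 11 11 10 10
135 13 13 12 12 12 11  8  6  7  7  7  7  6  6  9 10 10 10 10 11 11 10
136 12 12 12 12 10  9  7  6  7  7  7  7  6  6  8  9  9 10 10 11 11 11
137 11 11 10 10  9  9  8  7  7  7  7  7  6  7  8  9  9  9 10 10 10 11
138 10  9  9  9  9  9  9  8  7  8  8  8  9  9  9  9  9  9  9  9 10 10
139  8  8  9  9  9  9  9  9 10 10 11 10 11 11  9  9  9  9  9  9  9  9
140  7  7  8  8  9  9  9  9 11 12 13 13 12 12  9  9  9  9  9  9  9  9
141  6  5  6  7  8  8  9  9 10 13 14 14 13 13  9  9  9  9  9  8  9  9
142  7  5  5  5  6  7  8  8  9 12 14 14 13 13 10  9  9  9  9  9  9  9
143  8  5  5  5  5  5  6  7  8 11 13 14 13 13 10  9  9  9  9  9  9  9
144 10  5  5  5  5  5  5  5  6 10 13 14 13 13 10  9  8  9  9  9  8  8
145 10  6  5  5  5  5  5  5  5  8 12 13 13 13 11  9  9  8  9  8  7  6
146 10  7  5  5  5  5  7  9  9  8 10 12 13 12 11  8  8  9  8  7  6  5
147 10  8  5  5  6 10 14 15 15 12 11 12 13 13 12  7  7  8  6  5  5  5
148 10  9  6  6 12 16 19 19 18 15 15 12 13 12 12  6  6  6  5  5  5  5
149 10 10  7  9 16 19 19 19 18 16 15 10 11  9  7  5  5  5  5  5  5  5
150 10  9  9  9 13 18 19 17 16 15 14  9  6  5  5  5  5  5  5  5  5  5
151  9  9  9  8  9 13 16 16 15 14 12  7  5  5  5  5  5  5  5  5  5  5
```

```bash
python3 -m jog '[{"translation":[0,0.005,0.3],"twist":0,"claw":0},{"translation":[0,0,0.6],"twist":0,"claw":0},{"translation":[0,0,0.6],"twist":0,"claw":0},{"translation":[0,0,0.6],"twist":0,"claw":0},{"translation":[0,0,0.5],"twist":0,"claw":0},{"translation":[0,0,0.4],"twist":0,"claw":0},{"translation":[0,0,0.2],"twist":0,"claw":0},{"translation":[0,0,0],"twist":0,"claw":0},{"translation":[0,0,0],"twist":0,"claw":0},{"translation":[0,0,0],"twist":0,"claw":0}]'
python3 -m jog '[{"translation":[0,0,0.15],"twist":0,"claw":0},{"translation":[0,0,0.15],"twist":0,"claw":0},{"translation":[0,0,0.1],"twist":0,"claw":0},{"translation":[0,0,0],"twist":0,"claw":0}]'
```

```text
clock: 31.47
tool_pos: [0.454, 0.2328, 0.154]
eef_rot: [0.708, 0.706, 0.001, 0.0]
contact_force: [-0.4, -0.8, -1.7]
opening: 0.195
clock: 31.8
tool_pos: [0.4527, 0.2323, 0.1364]
eef_rot: [0.708, 0.706, -0.001, -0.0]
contact_force: [-0.4, -0.0, -1.3]
opening: 0.197
```

```bash
python3 -m jog '[{"translation":[-0.015,0.02,0],"twist":0,"claw":0},{"translation":[0,0,0.08],"twist":0,"claw":0},{"translation":[0,0,0.08],"twist":0,"claw":0},{"translation":[0,0,0.08],"twist":0,"claw":0},{"translation":[0,0,0],"twist":0,"claw":0},{"translation":[0,0,0],"twist":0,"claw":0}]'
```

```text
clock: 32.3
tool_pos: [0.4539, 0.2319, 0.1273]
eef_rot: [0.708, 0.706, -0.0, -0.0]
contact_force: [-0.2, 1.1, -2.1]
opening: 0.199
```

```bash
python3 -m jog '[{"translation":[0,0,0.1],"twist":0,"claw":0},{"translation":[0,0,0.1],"twist":0,"claw":0},{"translation":[0,0,0.1],"twist":0,"claw":0},{"translation":[0,0,0],"twist":0,"claw":0},{"translation":[0,0,0],"twist":0,"claw":0}]'
python3 -m jog '[{"translation":[0,0,0.1],"twist":0,"claw":0},{"translation":[0,0,0.1],"twist":0,"claw":0},{"translation":[0,0,0],"twist":0,"claw":0},{"translation":[0,0,0],"twist":0,"claw":0}]'
```

```text
clock: 32.72
tool_pos: [0.4539, 0.2319, 0.1152]
eef_rot: [0.708, 0.706, -0.0, -0.0]
contact_force: [-0.2, 0.3, -1.7]
opening: 0.201
clock: 33.05
tool_pos: [0.4539, 0.2319, 0.1073]
eef_rot: [0.708, 0.706, -0.0, -0.0]
contact_force: [0.1, 0.5, -2.6]
opening: 0.196
```

Free all the way; last 5 mm, then release.

```bash
python3 -m jog '[{"translation":[0,0,0.07],"twist":0,"claw":0},{"translation":[0,0,0.05],"twist":0,"claw":0},{"translation":[0,0,0],"twist":0,"claw":0},{"translation":[0,0,0],"twist":0,"claw":0}]'
python3 -m jog '[{"translation":[0,0,0],"twist":0,"claw":45},{"translation":[0,0,0],"twist":0,"claw":45},{"translation":[0,0,0],"twist":0,"claw":45},{"translation":[0,0,0],"twist":0,"claw":45},{"translation":[0,0,0],"twist":0,"claw":45}]'
python3 -m jog '[{"translation":[0,0,-0.3],"twist":0,"claw":60},{"translation":[0,0,-0.5],"twist":0,"claw":80},{"translation":[0,0,-0.6],"twist":0,"claw":100},{"translation":[0,0,-0.6],"twist":0,"claw":100},{"translation":[0,0,-0.6],"twist":0,"claw":100},{"translation":[0,0,-0.6],"twist":0,"claw":100},{"translation":[0,0,-0.2],"twist":0,"claw":100},{"translation":[0,0,0],"twist":0,"claw":100},{"translation":[0,0,0],"twist":0,"claw":100},{"translation":[0,0,0],"twist":0,"claw":100}]'
python3 - <<'E'
from h import *
s=snap('wrist');save(s,'w14');st=s['st'];print(st['tool_pos'])
p=r.spot_point('key_head','wrist');print(p,[atz(s,d['location'],'wrist',.114) for d in p])
# bar balls + head in same manner
import numpy as np
g=cv2.imread('pics/w14.png',0);w1=cv2.imread('pics/w1.png',0)
t=w1[125:235,300:345]
m=cv2.matchTemplate(g[90:290,270:375],t,cv2.TM_CCOEFF_NORMED);_,v,_,l=cv2.minMaxLoc(m);print('shift rows',l[1]+90-125,'cols',l[0]+270-300,v)
E
```

```text
clock: 33.38
tool_pos: [0.4539, 0.2319, 0.1026]
eef_rot: [0.708, 0.706, -0.0, -0.0]
contact_force: [0.9, 0.4, -1.8]
opening: 0.196
clock: 33.8
tool_pos: [0.4541, 0.2319, 0.1028]
eef_rot: [0.708, 0.706, 0.0, 0.0]
contact_force: [-0.0, 0.5, 0.4]
opening: 0.451
clock: 34.63
tool_pos: [0.4532, 0.2315, 0.2374]
eef_rot: [0.708, 0.706, -0.001, -0.0]
contact_force: [-0.2, 0.3, 0.3]
opening: 0.996
[0.45316905 0.23151692 0.23742248]
[{'location': [194.2, 321.5], 'confidence': 0.89}] [array([0.45592292, 0.22926395, 0.114     ])]
shift rows 5 cols -3 0.9682431221008301
```

```bash
python3 -m jog '[{"translation":[-0.3,0.15,0],"twist":0,"claw":100},{"translation":[-0.7,0.32,0],"twist":0,"claw":100},{"translation":[-0.7,0.32,0],"twist":0,"claw":100},{"translation":[-0.7,0.32,0],"twist":0,"claw":100},{"translation":[-0.7,0.32,0],"twist":0,"claw":100},{"translation":[-0.7,0.32,0],"twist":0,"claw":100},{"translation":[-0.7,0.32,0],"twist":0,"claw":100},{"translation":[-0.7,0.32,0],"twist":0,"claw":100},{"translation":[-0.7,0.32,0],"twist":0,"claw":100},{"translation":[-0.7,0.32,0],"twist":0,"claw":100},{"translation":[-0.7,0.32,0],"twist":0,"claw":100},{"translation":[-0.7,0.32,0],"twist":0,"claw":100},{"translation":[-0.7,0.32,0],"twist":0,"claw":100},{"translation":[-0.7,0.32,0],"twist":0,"claw":100},{"translation":[-0.2,0.1,0],"twist":0,"claw":100},{"translation":[0,0,0],"twist":-0.3,"claw":100},{"translation":[0,0,0],"twist":0,"claw":100},{"translation":[0,0,0],"twist":0,"claw":100},{"translation":[0,0,0],"twist":0,"claw":100}]'
python3 - <<'E'
from h import *
np.set_printoptions(precision=4,suppress=True)
s=snap('wrist');save(s,'w15');st=s['st'];M=R.from_quat(st['eef_rot']).as_matrix();print(st['tool_pos'],M[:,0],st['q'])
p=r.spot_point('offcut','wrist')
for d in p: print(d,atz(s,d['location'],'wrist',.063))
q=r.spot_in('offcut','wrist')
for d in q:
    l,t,rr,b=d['rect'];print(d['confidence'],d['rect'],[atz(s,x,'wrist',.07)[:2] for x in((t,l),(b,rr),((t+b)/2,(l+rr)/2))])
E
```

```text
clock: 36.32
tool_pos: [0.6289, -0.15, 0.2384]
eef_rot: [0.696, 0.718, 0.0, -0.001]
contact_force: [0.8, 0.3, -0.1]
opening: 1.0
[ 0.6289 -0.15    0.2384] [-0.0314  0.9995  0.0019] [ 0.1177  0.7188  0.0866  1.5026 -0.0735  0.9247  0.2587]
{'location': [135.8, 315.2], 'confidence': 0.66} [ 0.6242 -0.1029  0.063 ]
0.93 [298.6, 103.3, 332.6, 171.7] [array([ 0.6066, -0.07  ]), array([ 0.6433, -0.1389]), array([ 0.6247, -0.1042])]
```

```bash
python3 -m jog '[{"translation":[0.4,-0.05,0],"twist":0,"claw":100},{"translation":[0.5,-0.037,0],"twist":0,"claw":100},{"translation":[0.24,0,0.2],"twist":0,"claw":100},{"translation":[0,0,0.6],"twist":0,"claw":100},{"translation":[0,0,0.7],"twist":0,"claw":100},{"translation":[0,0,0.7],"twist":0,"claw":100},{"translation":[0,0,0.7],"twist":0,"claw":100},{"translation":[0,0,0.6],"twist":0,"claw":100},{"translation":[0,0,0.4],"twist":0,"claw":100},{"translation":[0,0,0.2],"twist":0,"claw":100},{"translation":[0,0,0],"twist":0,"claw":100},{"translation":[0,0,0],"twist":0,"claw":100},{"translation":[0,0,0],"twist":0,"claw":100}]' 12
python3 -c "
from h import *
st=r.get_state();M=R.from_quat(st['eef_rot']).as_matrix();print(M.T@(np.array([.624,-.1040,.0545])-st['tool_pos'])/.04)"
```

```text
clock: 37.55
tool_pos: [0.6255, -0.1073, 0.0759]
eef_rot: [0.697, 0.717, 0.001, 0.001]
contact_force: [-0.3, 0.8, 0.2]
opening: 0.999
[ 0.08336307 -0.03580314  0.53411622]
```

```bash
python3 -m jog '[{"translation":[0.08,-0.035,0.2],"twist":0,"claw":100},{"translation":[0,0,0.2],"twist":0,"claw":100},{"translation":[0,0,0.12],"twist":0,"claw":70},{"translation":[0,0,0],"twist":0,"claw":60},{"translation":[0,0,0],"twist":0,"claw":50},{"translation":[0,0,0],"twist":0,"claw":0},{"translation":[0,0,0],"twist":0,"claw":0},{"translation":[0,0,0],"twist":0,"claw":0},{"translation":[0,0,0],"twist":0,"claw":0},{"translation":[0,0,0],"twist":0,"claw":0},{"translation":[0,0,0],"twist":0,"claw":0}]' 12
python3 -m jog '[{"translation":[0,0,-0.1],"twist":0,"claw":0},{"translation":[0,0,-0.2],"twist":0,"claw":0},{"translation":[0,0,-0.2],"twist":0,"claw":0},{"translation":[0,0,0],"twist":0,"claw":0},{"translation":[0,0,0],"twist":0,"claw":0}]' 15
```

```text
clock: 38.47
tool_pos: [0.6234, -0.104, 0.0541]
eef_rot: [0.697, 0.717, 0.0, 0.0]
contact_force: [1.1, -0.4, 0.2]
opening: 0.402
clock: 38.88
tool_pos: [0.6236, -0.1041, 0.0749]
eef_rot: [0.697, 0.717, 0.001, 0.001]
contact_force: [0.4, 0.1, -0.2]
opening: 0.405
```

```bash
python3 -m jog '[{"translation":[0,0,-0.4],"twist":0,"claw":0},{"translation":[0,0,-0.6],"twist":0,"claw":0},{"translation":[0,0,-0.6],"twist":0,"claw":0},{"translation":[0,0,-0.6],"twist":0,"claw":0},{"translation":[0,0,-0.6],"twist":0,"claw":0},{"translation":[-0.1,-0.2,-0.3],"twist":0,"claw":0},{"translation":[-0.27,-0.6,0],"twist":0,"claw":0},{"translation":[-0.27,-0.6,0],"twist":0,"claw":0},{"translation":[-0.27,-0.6,0],"twist":0,"claw":0},{"translation":[-0.27,-0.6,0],"twist":0,"claw":0},{"translation":[-0.27,-0.6,0],"twist":0,"claw":0},{"translation":[-0.27,-0.6,0],"twist":0,"claw":0},{"translation":[-0.27,-0.6,0],"twist":0,"claw":0},{"translation":[-0.25,-0.6,0],"twist":0,"claw":0},{"translation":[-0.14,-0.36,0],"twist":0,"claw":0},{"translation":[0,0,0],"twist":0,"claw":0},{"translation":[0,0,0],"twist":0,"claw":0},{"translation":[0,0,0],"twist":0,"claw":0}]'
python3 - <<'E'
from h import *
np.set_printoptions(precision=4,suppress=True)
s=snap('wrist');save(s,'w16');st=s['st'];print(st['tool_pos'],st['q'])
for d in r.spot_in('offcut_bin','wrist')[:2]:
    l,t,rr,b=d['rect'];print(d['confidence'],d['rect'],[atz(s,x,'wrist',.085)[:2] for x in((t,l),(b,rr))])
s=snap('side')
for d in r.spot_in('offcut_bin','side')[:1]:print(d)
print(r.spot_point('offcut_bin','side')[:1], [atz(s,x['location'],'side',0) for x in r.spot_point('offcut_bin','side')[:1]])
E
```

```text
clock: 40.38
tool_pos: [0.4124, -0.2048, 0.1978]
eef_rot: [0.697, 0.717, 0.0, 0.0]
contact_force: [-0.1, 0.0, -1.0]
opening: 0.402
[ 0.4124 -0.2048  0.1978] [ 0.3349  0.5505  0.0405  2.0988 -0.0463  0.4921  0.4397]
0.67 [228.7, 76.3, 404.2, 260.6] [array([ 0.3342, -0.1037]), array([ 0.4965, -0.2668])]
{'rect': [264.6, 238.8, 354.8, 310.6], 'confidence': 0.92}
[{'location': [276.2, 310.4], 'confidence': 0.91}] [array([ 0.4114, -0.2046,  0.    ])]
```

```bash
python3 -m jog '[{"translation":[0,0,0.4],"twist":0,"claw":0},{"translation":[0,0,0.6],"twist":0,"claw":0},{"translation":[0,0,0.6],"twist":0,"claw":0},{"translation":[0,0,0.6],"twist":0,"claw":0},{"translation":[0,0,0.6],"twist":0,"claw":0},{"translation":[0,0,0.5],"twist":0,"claw":0},{"translation":[0,0,0.3],"twist":0,"claw":0},{"translation":[0,0,0.1],"twist":0,"claw":0},{"translation":[0,0,0],"twist":0,"claw":0},{"translation":[0,0,0],"twist":0,"claw":0}]'
python3 -m jog '[{"translation":[0,0,0],"twist":0,"claw":60},{"translation":[0,0,0],"twist":0,"claw":60},{"translation":[0,0,0],"twist":0,"claw":60},{"translation":[0,0,0],"twist":0,"claw":60},{"translation":[0,0,0],"twist":0,"claw":60},{"translation":[0,0,-0.3],"twist":0,"claw":60},{"translation":[0,0,-0.6],"twist":0,"claw":60},{"translation":[0,0,-0.6],"twist":0,"claw":60},{"translation":[0,0,-0.6],"twist":0,"claw":60},{"translation":[0,0,-0.6],"twist":0,"claw":60},{"translation":[0,0,-0.6],"twist":0,"claw":60},{"translation":[0,0,-0.6],"twist":0,"claw":60},{"translation":[0,0,-0.3],"twist":0,"claw":60},{"translation":[0,0,0],"twist":0,"claw":60},{"translation":[0,0,0],"twist":0,"claw":60},{"translation":[0,0,0],"twist":0,"claw":60},{"translation":[0,0,0],"twist":0,"claw":60}]'
python3 - <<'E'
from h import *
np.set_printoptions(precision=4,suppress=True)
for c in('side','wrist','top'):
    s=snap(c);save(s,c+'17')
    for l,z in(('offcut',.024),('key_head',.114),('chuck_key',.019),('socket',.167),('glue_bottle',0),('awl',.065),('gouge',.065)):
        for d in r.spot_point(l,c)[:2]: print(c,l,d['location'],round(d['confidence'],2),atz(s,d['location'],c,z)[:2])
a=cv2.imread('pics/side0.png');b=cv2.imread('pics/side17.png')
d=cv2.absdiff(a,b).max(2);n,L,ss,cc=cv2.connectedComponentsWithStats((cv2.GaussianBlur(d,(3,3),0)>30).astype(np.uint8))
print([ss[i].tolist() for i in range(1,n) if ss[i,4]>12])
E
```

```text
clock: 41.52
tool_pos: [0.4118, -0.2053, 0.0502]
eef_rot: [0.697, 0.717, 0.0, 0.0]
contact_force: [-0.2, 0.5, 0.4]
opening: 0.403
clock: 42.93
tool_pos: [0.4107, -0.2049, 0.2168]
eef_rot: [0.697, 0.717, -0.0, -0.001]
contact_force: [-0.4, -0.1, -0.6]
opening: 0.601
side offcut [269.2, 310.4] 0.61 [ 0.4171 -0.1984]
side key_head [168.2, 232.8] 0.58 [0.455  0.2287]
side key_head [316.0, 449.7] 0.21 [ 0.5357 -0.5719]
side chuck_key [184.8, 237.8] 0.65 [0.468  0.2407]
side chuck_key [188.0, 296.9] 0.21 [0.6117 0.0865]
side glue_bottle [236.5, 284.4] 0.57 [ 0.4498 -0.0382]
side awl [166.5, 222.5] 0.65 [0.4592 0.3108]
side awl [209.8, 343.5] 0.21 [ 0.6272 -0.1245]
side gouge [235.9, 285.0] 0.74 [ 0.4224 -0.0795]
side gouge [188.0, 246.1] 0.65 [0.4569 0.1661]
wrist offcut [174.6, 320.0] 0.78 [ 0.4132 -0.2026]
wrist offcut [106.6, 507.8] 0.17 [ 0.642  -0.1064]
wrist glue_bottle [35.3, 360.5] 0.89 [ 0.4558 -0.0381]
wrist awl [173.1, 319.0] 0.28 [ 0.4118 -0.1935]
top offcut [243.1, 355.8] 0.52 [ 0.4042 -0.1979]
top key_head [232.5, 239.9] 0.49 [0.4414 0.2228]
top key_head [212.6, 423.6] 0.49 [ 0.5049 -0.4367]
top chuck_key [232.3, 243.5] 0.66 [0.4506 0.2258]
top socket [179.6, 275.1] 0.59 [0.6214 0.0927]
top glue_bottle [228.6, 317.6] 0.7 [ 0.463  -0.0549]
top awl [236.5, 221.0] 0.58 [0.432  0.3006]
top gouge [227.1, 262.3] 0.61 [0.4648 0.1491]
top gouge [234.8, 245.4] 0.22 [0.4371 0.211 ]
[[31, 0, 319, 249, 26114], [14, 9, 45, 51, 1185], [49, 60, 9, 20, 38], [243, 82, 5, 5, 18], [57, 86, 5, 11, 26], [175, 148, 8, 6, 22], [141, 211, 100, 189, 4682], [56, 216, 19, 49, 474], [118, 225, 4, 7, 25], [79, 245, 44, 19, 529], [92, 257, 33, 18, 242], [300, 260, 26, 30, 360], [74, 275, 13, 12, 36], [89, 286, 7, 5, 25], [345, 340, 77, 60, 1996]]
```

Run:
```python
import cv2
a=cv2.imread('pics/side0.png');b=cv2.imread('pics/side17.png')
for n,(r0,r1,c0,c1) in dict(key=(155,185,222,246),awl=(146,168,210,225),gouge=(165,192,240,255),bottle=(200,245,273,298),mallet=(130,175,195,245)).items():
    k=8;P=4
    t=cv2.resize(a[r0:r1,c0:c1],None,fx=k,fy=k,interpolation=2);w=cv2.resize(b[r0-P:r1+P,c0-P:c1+P],None,fx=k,fy=k,interpolation=2)
    _,v,_,l=cv2.minMaxLoc(cv2.matchTemplate(w,t,cv2.TM_CCOEFF_NORMED));print(n,l[1]/k-P,l[0]/k-P,round(v,3))
from plant import r
r.finish_job();print(r.get_state()['clock'])
```

```text
key -0.125 0.0 0.975
awl 0.0 0.0 0.998
gouge -0.125 -0.125 0.972
bottle -0.25 0.125 0.231
mallet 0.0 0.0 0.994
the job is handed in; nothing more can be done
the job is handed in; nothing more can be done
```

The whole sequence was carried out and handed in at about 44 s of the 69 s allowed. No verdict was reported, so what follows rests on my own checks.

**What was done**
- I seated the chuck key in the screw's socket, turned it clockwise, drew it out and stood it back in its hole.
- I moved the offcut from the lathe bed into the bin.

**Last checks**
- **Screw:** the wrist picture taken after the key came out put the socket at about 1.19 rad, against the stop at 1.2 rad. That allows for a lathe yaw of about 2° estimated from the chuck's edges, so it is good to a few hundredths of a radian.
- **Key:** it matches its starting side view to within about 0.1 pixel (around 0.3 mm).
- **Offcut:** it lies near the middle of the bin, at about (0.41, -0.20). The gripper was clear of everything.
- **Awl, gouge and mallet:** they match their starting pictures.

**What went wrong or did not agree**
- **First turn:** I turned the key too far because the torque showed no clear stop. The square rode over in the socket and dragged the screw back to about 1.05 rad.
- **Re-insertion:** the key had tilted slightly in the grip, so the tip landed on the rim with about 61 N at the wrist (limit 120 N). I allowed for the offset, seated it again with almost no force and turned the screw to its stop.
- **Glue bottle:** the last picture match failed (score 0.23), probably because the gripper was in view. The detector's positions for it, which scatter by 1–2 cm, stayed close to where it started. The planned moves kept clear of it.
- **Knife and brush:** not checked at the end; the arm did not work near them.

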